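Top up the truffle bin and fasten its hasp

ROBOT

A 7-joint arm with a two-finger parallel gripper is mounted at the origin on the work surface. World frame = base frame: x ahead of the robot, y to its left, z up, the work surface at z = 0. Lengths are in m, angles in rad, forces in N, time in s.
With the tool pointing down it reaches from about 0.35 to 0.9 m from the base axis. Payload 8.1 kg.
Tool frame: the origin (TCP) lies between the finger pads; the fingertips stand 11 mm ahead of it and the grasp point (between the pads) lies 8 mm behind it; z points along the fingers, y is the line along which they close (so a half turn about z gives the same grasp; the last joint's range is limited). The gripper opens to 92 mm and grips with 3 to 60 N. Pads are 19 mm wide; open, the fingers measure 130 mm over their backs; the gripper's body (75 mm by 190 mm) begins 47 mm behind the grasp point.
Start: joints at [-1.284, 0.434, 0.025, 1.573, -0.012, 1.134, -0.075], TCP at [0.238, 0.578, 0.238] pointing down, gripper open.
Joint ranges: [-2.62, 2.62], [-0.44, 2.09], [-1.27, 1.32], [0.08, 2.57], [-1.32, 4.46], [0.12, 2], [-2.74, 2.74]. Speed limits (rad/s): [2.22, 2.22, 3.01, 3.01, 3.14, 3.14, 3.14].

INTERFACE

Orientations are given as a unit quaternion [w, x, y, z].
In Python, from station import * gives the robot as it stands.
- The arm moves only by the shell command python3 -m crank 'ROWS' [FORCE]. ROWS is a JSON object of lists of equal length, an entry for each row: "linear": the shift along the tool's x, y, z in m, a list of three; "turn": the turn about the tool's z in rad; "gripper": the finger opening in m, from 0 to 0.0918. A call has exactly 5 rows; each row shifts and turns the commanded pose from where the row before left it, along the tool's axes as they then stand; what a row does not reach is not made up. A row lasts 1/10 s, in which the tool goes at most 50 mm and 8.59 degrees, less where a joint would pass 70% of its speed; a pose out of reach is approached as far as the arm can. A call is refused whole if a number of a shift passes 0.05 or a number of a turn 0.15, either way. A call with a gripper value outside its range is refused whole. The fingers move at their own pace and stop on an object; FORCE is the grip in N (left out, the last holds). Time passes only in rows, so rows that do not move let the fingers close, or fill a call up. It gives the time, the measured TCP pose, the force, the opening and the grip force at its end, in the units of the state.
- observe(): the state, without advancing time (a new reading comes with each control period).
- capture(name): name is "scene" or "side" or "wrist"; returns a dict with "frame" (480x640x3 uint8, red, green, blue), "intrinsics" (3x3 intrinsics, pixels), "dist_coeffs" ([k1, k2, p1, p2, k3] as OpenCV has them; the pictures are not rectified), "xyz" and "orientation" of the camera in the world. Camera axes: x right, y down, z forward; pixel columns grow to the right and rows downward; lengths in m; the calibration is good to about 2 mm. A picture is of the moment at which its call begins. There is no depth.
- job_done(): hands the job in; it is judged then, once.
The state is a dict: "time_s": time; "joints": joint angles; "dq": joint speeds; "joint_torque": joint torques, N m; "tool_pos": TCP position; "orientation": TCP orientation; "wrist_force": force on the tool from outside, world axes, zero at the start; "wrist_torque": the same for the moment, N m; "gripper_width": finger opening in m; "grasp_force": force on a finger pad.
Only numpy, scipy, OpenCV 4.12 (cv2) and the standard library are available. Lean on these libraries where they do the work, as an engineer would, in place of code of your own. Each camera call takes 0.05 s, during which the arm holds its last target. There are 200 camera calls.

TASK

Tip all six truffles from the metal scoop into the wooden bin and set the scoop back down flat on the counter. Then shut the bin's lid and swing the steel hasp over the staple on the lid, pressing it down until it snaps fully home under the spring catch. Leave the jar and the tin where they are.

Things in the scene. Friction and masses are not known exactly. Their poses are not given: they have to be found in the camera images.
- bin: Fixed wooden display bin, wedge-shaped seen from the side: 150 mm deep (x), 160 wide (y), open-topped, walls and floor 6 mm. Origin: centre of its underside. Low front wall (70 mm high, carries the hasp) at x = -75 mm, tall rear wall (157 mm) at x = +75 mm: the rim and the shut lid slope down to the front at 30 degrees.
- lid (a joint): Angle of the wooden lid (6 mm thick, 164 wide, 181 long) about the rear rim: 0 = shut on the sloping rim; 2.09 = upright. It stays near upright by itself; pushed to lean some 30 degrees to the front, it sinks shut by its own weight.
- card (a point): Middle of the free edge of the white price-card holder, a plate 90 mm wide, 3 thick, standing square on the lid's outer face 82 mm from the lid hinge and reaching 92 mm from the lid's underside. With the lid shut it leans out over the hasp, so a vertical tool cannot get at the hasp; one tilted about 30 degrees, square to the lid, can.
- lid_edge (a point): Middle of the lid's free edge (lies 177 mm from the lid hinge, mid-thickness).
- lid_hinge (a point): Middle of the lid's hinge line, on the rear top edge of the bin (bin frame x = 75, z = 157 mm).
- hasp (a joint): Angle of the steel hasp about its hinge on the bin's front wall: 0 = fully home, flat over the shut lid; grows as it swings up and out to the front (2.45 = nearly level). At angle a it points 30 degrees + a above the bin's +x, in the bin's x-z plane. Stiff hinge: it stays where left. Near 0.17 its end meets the spring catch; some 5 to 10 N on the end plate snaps it past.
- hasp_hinge (a point): Middle of the hasp's hinge axis, which runs along the bin's y (bin frame x = -90, z = 72 mm).
- hasp_pad (a point): Middle of the outer face of the hasp's solid end plate, 60 mm from the hinge. The hasp is a strap 77 mm long, 36 wide, 4 thick; the end plate reaches from 48 to 77 mm; a slot 16 mm wide from 22 to 48 mm passes over the staple. Axes: x from the hinge to its end, y along the hinge, z out of the face that looks up when home.
- staple (a point): Top of the small steel staple on the lid, 34 mm from the hasp hinge when the lid is shut, standing 5 mm proud of the hasp when it is home.
- catch (a point): Nose of the spring catch on the lid, 78 mm from the hasp hinge when the lid is shut: 16 mm wide, standing 3 mm above the outer face of the hasp when that is home, just past its end. When home, the hasp's underside lies 1 mm above the lid.
- scoop: Loose open aluminium scoop, 0.14 kg. Origin: centre of the underside of its flat floor; x points to the pouring lip. Floor 74 by 64 mm, walls 45 mm high, 3 mm thick; in front the floor rises at 30 degrees to the lip (x = 87, z = 32 mm). Behind the back wall (x = -38 mm) a level bar handle 16 mm wide and 18 mm tall runs from x = -38 to -140 mm, its centre 35 mm high.
- scoop_grip (a point): Centre of the scoop's handle bar, at its x = -95 mm, 35 mm above its underside; axes as the scoop.
- scoop_lip (a point): Middle of the scoop's pouring lip.
- truffle0: Gold-wrapped truffle, a ball of 22 mm diameter, 12 g, in the scoop at the start; origin at its centre.
- truffle1: Gold-wrapped truffle, a ball of 22 mm diameter, 12 g, in the scoop at the start; origin at its centre.
- truffle2: Gold-wrapped truffle, a ball of 22 mm diameter, 12 g, in the scoop at the start; origin at its centre.
- truffle3: Gold-wrapped truffle, a ball of 22 mm diameter, 12 g, in the scoop at the start; origin at its centre.
- truffle4: Gold-wrapped truffle, a ball of 22 mm diameter, 12 g, in the scoop at the start; origin at its centre.
- truffle5: Gold-wrapped truffle, a ball of 22 mm diameter, 12 g, in the scoop at the start; origin at its centre.
- jar: Bystander: closed amber jar, 72 mm diameter, 110 mm high; origin under its centre.
- tin: Bystander: closed tin, 64 mm diameter, 80 mm high; origin under its centre.

How it is judged:
On the way, in this order (a step that is already met when the one before it is completed fails the run):
1. all six truffles lie in the bin, and the scoop is set down flat on the counter and let go (x of truffle0 in the frame of bin between -0.075 and 0.075 m and y of truffle0 in the frame of bin between -0.08 and 0.08 m and z of truffle0 in the frame of bin between 0 and 0.075 m and x of truffle1 in the frame of bin between -0.075 and 0.075 m and y of truffle1 in the frame of bin between -0.08 and 0.08 m and z of truffle1 in the frame of bin between 0 and 0.075 m and x of truffle2 in the frame of bin between -0.075 and 0.075 m and y of truffle2 in the frame of bin between -0.08 and 0.08 m and z of truffle2 in the frame of bin between 0 and 0.075 m and x of truffle3 in the frame of bin between -0.075 and 0.075 m and y of truffle3 in the frame of bin between -0.08 and 0.08 m and z of truffle3 in the frame of bin between 0 and 0.075 m and x of truffle4 in the frame of bin between -0.075 and 0.075 m and y of truffle4 in the frame of bin between -0.08 and 0.08 m and z of truffle4 in the frame of bin between 0 and 0.075 m and x of truffle5 in the frame of bin between -0.075 and 0.075 m and y of truffle5 in the frame of bin between -0.08 and 0.08 m and z of truffle5 in the frame of bin between 0 and 0.075 m and angle between scoop's own z axis and vertical below 0.12 rad and height (world z) of scoop below 0.012 m and linear speed of scoop below 0.02 m/s and contact force between the fingers and scoop below 0.05 N), for 0.2 s.
2. the lid is shut (value of joint lid below 0.05 rad), for 0.2 s.
3. the hasp is snapped home over the shut lid (value of joint lid below 0.05 rad and value of joint hasp below 0.08 rad), for 0.2 s.
At the end, for the whole second after the job is handed in: All six truffles lie inside the bin (centres within its walls and below its front rim), the scoop lies flat on the counter (tilt under 0.12 rad, underside within 12 mm of the top), let go and at rest, the lid is shut (under 0.05 rad) and the hasp is home (under 0.08 rad) (all of step 1 and all of step 3 and velocity of joint hasp below 0.05 rad/s); the robot touches nothing.
It fails at once if the jar is moved more than 30 mm or tipped (distance of jar from where it was at the start of the episode above 0.03 m or angle between jar's own z axis and vertical above 0.3 rad).
It fails at once if the tin is moved more than 30 mm or tipped (distance of tin from where it was at the start of the episode above 0.03 m or angle between tin's own z axis and vertical above 0.3 rad).
It also fails if it takes over 72 s, if anything falls off the work surface, if the arm or the gripper's body presses on something with over 40 N, if the wrist force passes 120 N, or if a joint passes its speed limit or range.

## Working session

There is one attempt and no reset: what is moved stays moved. The work goes in short steps, Python scripts to look and compute and a shell command to move; the robot and the scene stay as the last step left them, time stands still between calls to the robot, and variables do not carry over. Pictures are saved under pics/ and viewed, at most 10 in all, crops included, and the job is handed in when it is done.

```bash
ls; mkdir -p pics; python3 - <<'E'
from station import *
import cv2, numpy as np
print(observe())
for n in ["scene","side"]:
    c=capture(n); cv2.imwrite(f"pics/{n}0.png",c["frame"][:,:,::-1]); print(n,c["intrinsics"],c["dist_coeffs"],c["xyz"],c["orientation"])
E
```

```text
pics
{'time_s': 0.0, 'joints': array([-1.28362903,  0.43520905,  0.02493856,  1.57411955, -0.01159234,
        1.13403045, -0.07507241]), 'dq': array([-8.68787501e-05, -7.66447087e-04,  5.81029941e-05, -1.74413709e-04,
       -3.39766628e-04, -1.50252865e-03,  3.59787473e-04]), 'joint_torque': array([-5.65109385e-04, -6.67827201e+01,  9.84249003e-01, -3.14460039e+01,
       -6.06480846e-02,  4.27859975e-02,  1.77134852e-04]), 'tool_pos': array([0.23732313, 0.57762729, 0.23694455]), 'orientation': array([-8.84234361e-05,  1.93656242e-01,  9.81069112e-01, -8.06013595e-04]), 'wrist_force': array([0.14159602, 0.01265666, 0.22458469]), 'wrist_torque': array([ 0.03465498,  0.00353004, -0.01581055]), 'grasp_force': 0.0, 'gripper_width': 0.09166472361591546}
scene [[442.87132146   0.         316.76959742]
 [  0.         442.87132146 243.60859545]
 [  0.           0.           1.        ]] [-0.06542374  0.          0.          0.          0.        ] [ 0.95109999 -0.36857787  0.76335038] [-0.29576767  0.86351988  0.38921808 -0.12395239]
side [[579.69428188   0.         325.44825089]
 [  0.         579.69428188 235.8013612 ]
 [  0.           0.           1.        ]] [-0.10454855  0.          0.          0.          0.        ] [0.85953002 0.71658716 0.79341817] [-0.07092076  0.13824055  0.89253368 -0.4233715 ]
```

View pics/scene0.png

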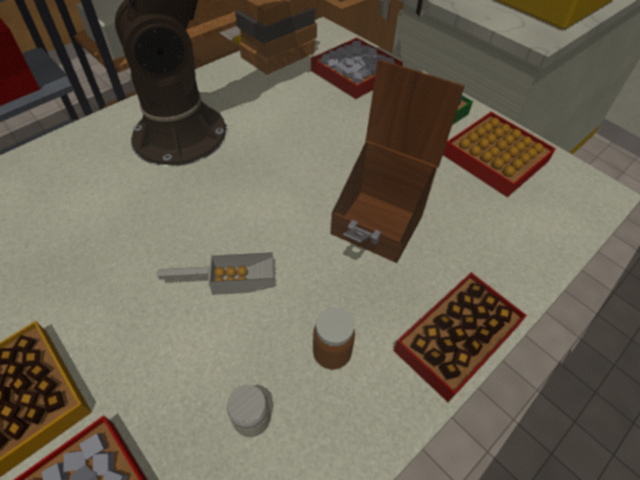

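View pics/side0.png

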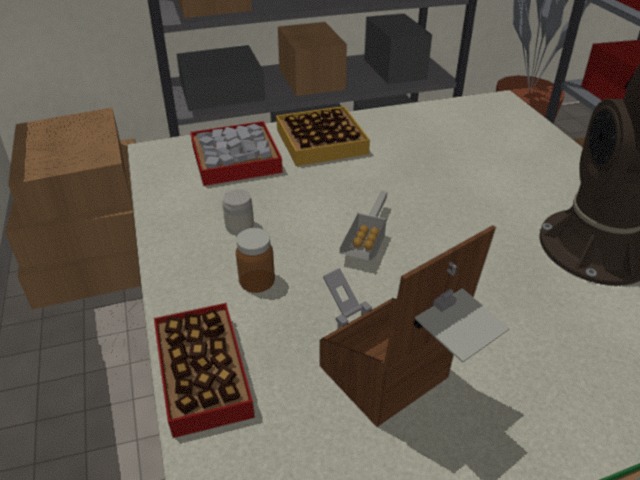

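The scene view shows the bin around (385,210) with the hasp at (362,235), the scoop at (240,272) with its handle end at (160,273), the jar at (334,338) and the tin at (249,408). The side view shows the same objects from +y, with the price card at (462,323). I'll enlarge the key parts in one composite.

```bash
cat > h.py <<'E'
from station import *
import cv2, numpy as np
from scipy.spatial.transform import Rotation as R
def ray(c,uv):
    p=cv2.undistortPoints(np.array(uv,float).reshape(-1,1,2),c["intrinsics"],c["dist_coeffs"]).reshape(-1,2)
    d=np.c_[p,np.ones(len(p))]
    return np.array(c["xyz"]),R.from_quat(np.roll(c["orientation"],-1)).apply(d)
def onz(c,uv,z):
    o,d=ray(c,uv); z=np.broadcast_to(z,len(d)); return o+d*((z-o[2])/d[:,2])[:,None]
def tri(cs,uvs):
    A=0;b=0;
    for c,uv in zip(cs,uvs):
        o,d=ray(c,[uv]); d=d[0]/np.linalg.norm(d[0]); M=np.eye(3)-np.outer(d,d); A=A+M; b=b+M@o
    return np.linalg.solve(A,b)
def proj(c,P):
    r=R.from_quat(np.roll(c["orientation"],-1)).inv()
    P=np.atleast_2d(P)
    return cv2.projectPoints(r.apply(P-np.array(c["xyz"])).reshape(-1,1,3),np.zeros(3),np.zeros(3),c["intrinsics"],c["dist_coeffs"])[0].reshape(-1,2)
def crop(c,x,y,w,h,s):
    im=c["frame"][y:y+h,x:x+w,::-1]
    im=cv2.resize(im,None,fx=s,fy=s,interpolation=cv2.INTER_CUBIC)
    for k in range(0,w,10):
        cv2.putText(im,str(x+k) if k%20==0 else "",(k*s,10),0,.35,(0,255,0),1); cv2.line(im,(k*s,12),(k*s,16),(0,255,0),1)
    for k in range(0,h,10):
        cv2.putText(im,str(y+k) if k%20==0 else "",(0,k*s+4),0,.35,(0,255,0),1)
    return im
E
python3 - <<'E'
from h import *
s=capture("scene");d=capture("side")
a=crop(s,150,240,130,60,3)
b=crop(s,325,135,120,130,3)
e=crop(d,330,185,70,85,3)
f=crop(d,310,215,200,210,2)
W=np.zeros((600,800,3),np.uint8)
for im,x,y in [(a,0,0),(b,0,185),(e,400,0),(f,400,180)]:
    hh=min(im.shape[0],600-y); W[y:y+hh,x:x+im.shape[1]]=im[:hh,:400]
cv2.imwrite("pics/comp1.png",W)
E
```

```text
(no output)
```

View pics/comp1.png

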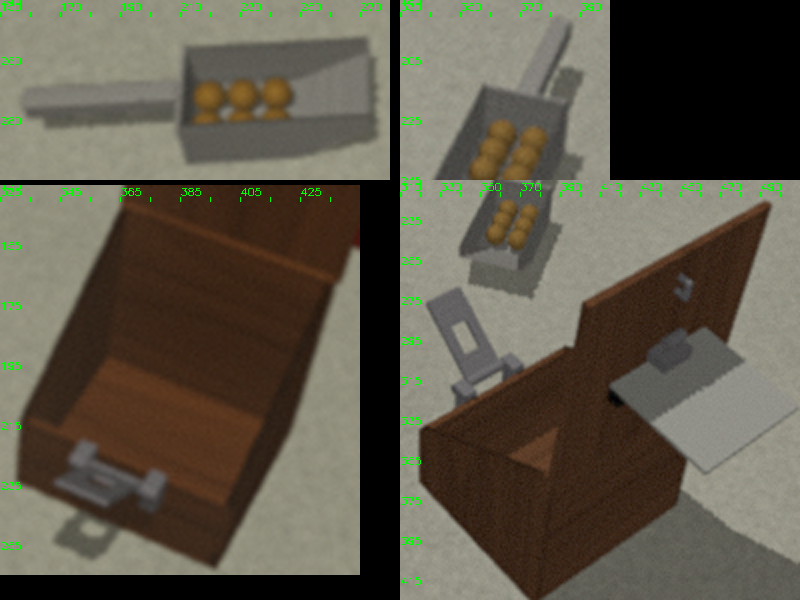

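```bash
cat > m.py <<'E'
from h import *
np.set_printoptions(precision=4,suppress=True)
s=capture("scene");d=capture("side")
def show(n,c,uv,z): print(n,*[np.round(p[:2],4) for p in onz(c,uv,z)])
show("scoop back rim scene",s,[(211.3,255.7),(210,284.3)],.045)
show("scoop near bottom",s,[(212.7,294.3)],0)
show("handle end scene",s,[(159,272)],.044)
show("scoop back rim side",d,[(358.3,214),(385.7,219.3)],.045)
show("handle end side",d,[(383.5,191.5)],.044)
show("lip side",d,[(340,250),(370,259)],.032)
show("lip scene",s,[(272.7,252.7),(275,289)],.032)
show("bin front rim scene",s,[(335,211.7),(401,241)],.07)
show("bin front bot scene",s,[(331,234.3),(396.7,262.3)],0)
show("bin rear rim scene",s,[(365.7,141.7),(436.7,167.7)],.157)
show("side front rim",d,[(320,340)],.07)
show("side bottom",d,[(320,366),(377.5,425),(449,376.5)],0)
show("jar top",s,[(335,327)],.11); show("tin top",s,[(248,405)],.08); show("jar side",d,[(254,243)],.11); show("tin side",d,[(237,200)],.08)
E
python3 m.py
```

```text
scoop back rim scene [ 0.4334 -0.1731] [ 0.4883 -0.2125]
scoop near bottom [ 0.4826 -0.2118]
handle end scene [ 0.3983 -0.2721]
scoop back rim side [ 0.4806 -0.2056] [ 0.4314 -0.1709]
handle end side [ 0.3958 -0.2695]
lip side [ 0.5516 -0.1191] [ 0.5036 -0.0754]
lip scene [ 0.5002 -0.0706] [ 0.5712 -0.1211]
bin front rim scene [0.5257 0.0777] [0.6687 0.124 ]
bin front bot scene [0.5255 0.0705] [0.6723 0.1238]
bin rear rim scene [0.4781 0.2057] [0.6272 0.2578]
side front rim [0.671  0.1256]
side bottom [0.6702 0.1236] [0.6193 0.2613] [0.4695 0.2114]
jar top [ 0.7326 -0.1193]
tin top [ 0.7313 -0.2982]
jar side [ 0.7278 -0.099 ]
tin side [ 0.7259 -0.2842]
```

The composite gives consistent corners:

- **Bin:** centre about (0.573, 0.167), yaw about 109.5°.
- **Scoop:** yaw about 53.5°, and the grip near the handle end is about (0.414, -0.249).

The moves can only turn the tool about its own z. So I'll let the scoop droop in lightened pads to pour, and press the hasp near its hinge, in front of the card.

```bash

python3 -m crank '{"linear":[[0,0,0],[0,0,0],[0,0,0],[0,0,0],[0,0,0]],"turn":[0.15,0.15,0.15,0.15,0.15],"gripper":[0.09,0.09,0.09,0.09,0.09]}' | tail -1
python3 -m crank '{"linear":[[0,0,0],[0,0,0],[0,0,0],[0,0,0],[0,0,0]],"turn":[0.15,0.15,0.15,0.15,0.15],"gripper":[0.09,0.09,0.09,0.09,0.09]}' >/dev/null
python3 -m crank '{"linear":[[0,0,0],[0,0,0],[0,0,0],[0,0,0],[0,0,0]],"turn":[0.15,0.15,0.019,0,0],"gripper":[0.09,0.09,0.09,0.09,0.09]}'
cat > st.py <<'E'
from h import *
import sys
np.set_printoptions(precision=4,suppress=True)
o=observe(); r=R.from_quat(np.roll(o["orientation"],-1)); M=r.as_matrix()
print("t",round(o["time_s"],2),"pos",o["tool_pos"],"y-yaw",np.degrees(np.arctan2(M[1,1],M[0,1])),"z",M[:,2],"F",o["wrist_force"],"T",o["wrist_torque"],"w",o["gripper_width"],"g",o["grasp_force"],"j",o["joints"])
if len(sys.argv)>3: print("to go (tool axes)",r.inv().apply(np.array(sys.argv[1:4],float)-o["tool_pos"]))
E
python3 st.py .414 -.249 .12
```

```text
grasp_force: 0.0
time_s: 1.8
tool_pos: [0.2375, 0.5781, 0.2377]
orientation: [0.0, 0.892, 0.451, -0.0]
wrist_force: [0.0, 0.2, 0.1]
gripper_width: 0.0894
grasp_force: 0.0
t 1.8 pos [0.2375 0.5781 0.2377] y-yaw -36.357556847494 z [-0. -0. -1.] F [0.0317 0.2419 0.1021] T [-0.0815  0.1255 -0.0308] w 0.08942293324461757 g 0.0 j [-1.5667  0.4522  0.4434  1.5992 -0.208   1.1373 -1.7091]
to go (tool axes) [-0.5614  0.6325  0.1178]
```

```bash

for i in 1 2 3; do python3 -m crank '{"linear":[[-0.028,0.0316,0],[-0.028,0.0316,0],[-0.028,0.0316,0],[-0.028,0.0316,0],[-0.028,0.0316,0]],"turn":[0,0,0,0,0],"gripper":[0.09,0.09,0.09,0.09,0.09]}' >/dev/null; done
python3 -m crank '{"linear":[[-0.028,0.0316,0.02],[-0.028,0.0316,0.02],[-0.028,0.0316,0.02],[-0.028,0.0316,0.02],[-0.028,0.0316,0.02]],"turn":[0,0,0,0,0],"gripper":[0.09,0.09,0.09,0.09,0.09]}' >/dev/null
python3 st.py .414 -.249 .12
python3 - <<'E'
from h import *
w=capture("wrist"); cv2.imwrite("pics/w1.png",w["frame"][:,:,::-1]); print(w["xyz"],w["orientation"])
E
```

```text
t 3.8 pos [ 0.4014 -0.1927  0.1615] y-yaw -36.23592106099885 z [-0.0082  0.0059 -0.9999] F [-0.1012  0.8713  0.8945] T [-0.0765  0.0579 -0.0248] w 0.09044368453955842 g 0.0 j [-0.475   0.3621  1.0505  2.1358 -0.4134  0.8739  0.1914]
to go (tool axes) [-0.038   0.0439  0.0411]
[ 0.4452844  -0.13313964  0.30870436] [ 0.12933084  0.9414349  -0.30773479 -0.04767776]
```

View pics/w1.png

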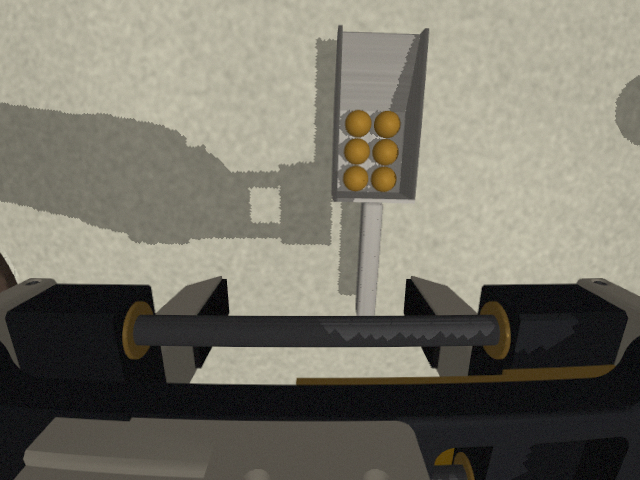

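The wrist view shows the scoop ahead of the open fingers, with its handle running from (371,203) to (366,312). All six truffles are inside.

```bash
python3 st.py .414 -.249 .12
python3 - <<'E'
from h import *
w=capture("wrist")
f=cv2.cvtColor(w["frame"],cv2.COLOR_RGB2HSV)
P=onz(w,[(371,203),(366,312)],.044);print(P, np.degrees(np.arctan2(*(P[0]-P[1])[1::-1])))
P=onz(w,[(334,199),(415,200),(340,27),(428,29)],.045);print(P)
E
```

```text
t 3.85 pos [ 0.4002 -0.2009  0.1605] y-yaw -36.84391377278248 z [-0.0076  0.0013 -1.    ] F [ 3.3518 -2.8381  0.6743] T [-0.3228 -0.1142  0.0051] w 0.08979854604968365 g 0.0 j [-0.4573  0.3679  1.0502  2.1336 -0.4164  0.8703  0.1994]
to go (tool axes) [-0.0301  0.0402  0.0404]
[[ 0.45094563 -0.20120367  0.044     ]
 [ 0.3942519  -0.27674555  0.044     ]] 53.11198522285531
[[ 0.42965329 -0.18119386  0.045     ]
 [ 0.47989358 -0.21957039  0.045     ]
 [ 0.50456816 -0.08596772  0.045     ]
 [ 0.553759   -0.12335247  0.045     ]]
```

```bash

python3 -m crank '{"linear":[[-0.015,0.02,0.02],[-0.015,0.02,0.02],[0,0,0],[0,0,0],[0,0,0]],"turn":[0,0,0,0,0],"gripper":[0.09,0.09,0.09,0.09,0.09]}' >/dev/null
python3 st.py .414 -.249 .12
python3 - <<'E'
from h import *
w=capture("wrist")
cv2.imwrite("pics/w2.png",cv2.resize(w["frame"][150:350,220:520,::-1],None,fx=2,fy=2))
E
```

```text
t 4.4 pos [ 0.4152 -0.2384  0.1227] y-yaw -36.360468416090335 z [-0.0072  0.0064 -1.    ] F [-0.3294 -0.1912  0.098 ] T [-0.0899  0.118  -0.0122] w 0.09018512671853726 g 0.0 j [-0.2718  0.475   0.9385  2.1008 -0.526   0.8286  0.3531]
to go (tool axes) [-0.0093  0.0054  0.0026]
```

View pics/w2.png

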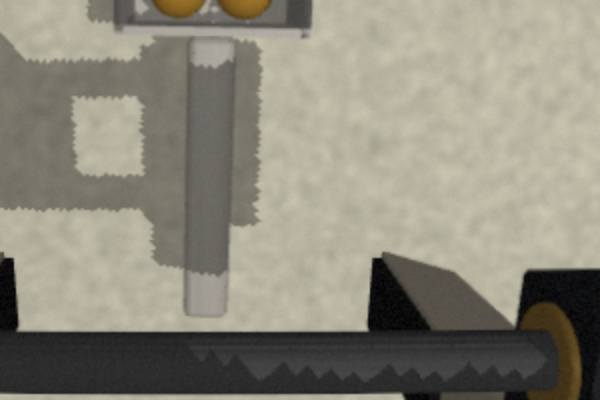

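The handle is nearly centred between the fingers. It runs from (326,169) to its end at (323,307).

```bash
python3 - <<'E'
from h import *
w=capture("wrist"); o=observe()
P=onz(w,[(326,169),(323,307)],.044);v=P[0]-P[1];print(P,np.linalg.norm(v),np.degrees(np.arctan2(v[1],v[0])))
v/=np.linalg.norm(v); g=P[1]+v*.028; g[2]=.027; print(g)
r=R.from_quat(np.roll(o["orientation"],-1)); print(r.inv().apply(g-o["tool_pos"]),r.as_matrix()[:,2],o["time_s"])
E
```

```text
[[ 0.45409107 -0.19311677  0.044     ]
 [ 0.39416881 -0.272051    0.044     ]] 0.09910242364872078 52.79634940172648
[ 0.411099   -0.24974924  0.027     ]
[-0.01201334  0.00419434  0.09573681] [-0.00656226  0.00636882 -0.99995819] 4.5
```

```bash

python3 -m crank '{"linear":[[-0.006,0.002,0.02],[-0.006,0.002,0.02],[0,0,0.02],[0,0,0.02],[0,0,0.0155]],"turn":[0.008,0,0,0,0],"gripper":[0.09,0.09,0.09,0.09,0.09]}' >/dev/null
python3 -m crank '{"linear":[[0,0,0],[0,0,0],[0,0,0],[0,0,0],[0,0,0]],"turn":[0,0,0,0,0],"gripper":[0.06,0.03,0.0,0.0,0.0]}' 60 >/dev/null
python3 st.py .411 -.2497 .027
python3 -m crank '{"linear":[[0,0,0],[0,0,0],[0,0,0],[0,0,0],[0,0,0]],"turn":[0,0,0,0,0],"gripper":[0,0,0,0,0]}' 60 >/dev/null
python3 st.py .411 -.2497 .027
```

```text
t 5.5 pos [ 0.4108 -0.2508  0.0272] y-yaw -36.89901634782608 z [-0.0065  0.0055 -1.    ] F [-0.4787  0.1413  0.4874] T [-0.0661  0.0659  0.009 ] w 0.05442539381158275 g 0.0 j [-0.0912  0.6204  0.7449  2.1622 -0.7269  0.6369  0.5328]
to go (tool axes) [ 0.001  -0.0005  0.0002]
t 6.0 pos [ 0.4104 -0.2509  0.0266] y-yaw -36.93113055367609 z [-0.0075  0.0056 -1.    ] F [ 0.0742  0.0861 -0.1088] T [-0.3218 -0.0335 -0.0178] w 0.015491139322520376 g 59.964759349823 j [-0.0903  0.6215  0.7442  2.1624 -0.7273  0.6365  0.533 ]
to go (tool axes) [ 0.0014 -0.0003 -0.0004]
```

```bash
cat > balls.py <<'E'
from h import *
import sys
c=capture(sys.argv[1] if len(sys.argv)>1 else "wrist"); h=cv2.cvtColor(c["frame"],cv2.COLOR_RGB2HSV)
m=cv2.inRange(h,(12,130,90),(28,255,255)); 
if c["frame"].shape and (len(sys.argv)<2 or sys.argv[1]=="wrist"): m[270:]=0
n,l,s,ce=cv2.connectedComponentsWithStats(m)
print([(tuple(ce[i].round(1)),int(s[i,4])) for i in range(1,n) if s[i,4]>25][:10])
E
python3 balls.py
python3 -m crank '{"linear":[[0,0,-0.005],[0,0,-0.01],[0,0,-0.01],[0,0,-0.005],[0,0,0]],"turn":[0,0,0,0,0],"gripper":[0,0,0,0,0]}' 60 >/dev/null
python3 balls.py; python3 st.py
```

```text
[((np.float64(291.3), np.float64(40.7)), 3295), ((np.float64(347.6), np.float64(41.1)), 3243), ((np.float64(291.2), np.float64(111.3)), 1921), ((np.float64(345.7), np.float64(111.7)), 1918)]
[((np.float64(290.7), np.float64(40.9)), 3298), ((np.float64(346.7), np.float64(41.1)), 3240), ((np.float64(290.6), np.float64(111.5)), 1909), ((np.float64(344.8), np.float64(111.8)), 1899)]
t 6.6 pos [ 0.411  -0.251   0.0571] y-yaw -36.89569644727575 z [-0.0066  0.0056 -1.    ] F [-0.1727  0.9205 -2.5508] T [-0.255   0.2676 -0.0026] w 0.01565128705726465 g 59.95479941368103 j [-0.1397  0.5761  0.8104  2.1457 -0.663   0.6981  0.4818]
```

```bash

python3 -m crank '{"linear":[[0,0,-0.015],[0,0,-0.02],[0,0,-0.025],[0,0,-0.025],[0,0,-0.025]],"turn":[0,-0.05,-0.07,-0.08,-0.08],"gripper":[0,0,0,0,0]}' 60 >/dev/null
python3 -m crank '{"linear":[[0,0,-0.025],[0,0,-0.025],[0,0,-0.025],[0,0,-0.025],[0,0,-0.025]],"turn":[-0.08,-0.08,-0.08,-0.08,-0.08],"gripper":[0,0,0,0,0]}' 60 >/dev/null
python3 -m crank '{"linear":[[0,0,0],[0,0,0],[0,0,0],[0,0,0],[0,0,0]],"turn":[-0.08,-0.08,-0.08,-0.06,0],"gripper":[0,0,0,0,0]}' 60 >/dev/null
python3 balls.py;python3 st.py .6275 .0113 .292
```

```text
[((np.float64(292.7), np.float64(4.0)), 345), ((np.float64(350.9), np.float64(6.8)), 610), ((np.float64(289.5), np.float64(48.0)), 1783), ((np.float64(346.6), np.float64(49.1)), 1804), ((np.float64(288.2), np.float64(105.7)), 1710), ((np.float64(343.5), np.float64(106.3)), 1715), ((np.float64(608.3), np.float64(196.3)), 780)]
t 8.15 pos [ 0.4121 -0.2523  0.2913] y-yaw 19.14660125385417 z [-0.0079  0.0062 -0.9999] F [ 0.6174 -0.3419 -1.3706] T [-0.3245 -0.0839 -0.0389] w 0.015404959110285053 g 59.954649209976196 j [-0.2767  0.1871  0.8622  1.8654 -0.1551  1.1681  0.9736]
to go (tool axes) [ 0.1783  0.2899 -0.0007]
```

```bash

python3 -m crank '{"linear":[[0.009,0.015,0],[0.018,0.029,0],[0.018,0.029,0],[0.018,0.029,0],[0.018,0.029,0]],"turn":[0,0,0,0,0],"gripper":[0,0,0,0,0]}' 60 >/dev/null
python3 -m crank '{"linear":[[0.018,0.029,0],[0.018,0.029,0],[0.018,0.029,0],[0.018,0.029,0],[0.018,0.029,0]],"turn":[0,0,0,0,0],"gripper":[0,0,0,0,0]}' 60 >/dev/null
python3 -m crank '{"linear":[[0.008,0.014,0],[0,0,0],[0,0,0],[0,0,0],[0,0,0]],"turn":[0,0,0,0,0],"gripper":[0,0,0,0,0]}' 60 >/dev/null
python3 st.py .6275 .0113 .292
python3 - <<'E'
from h import *
s=capture("scene");d=capture("side")
W=np.zeros((600,800,3),np.uint8)
W[:,:400]=cv2.resize(s["frame"][30:330,260:460,::-1],(400,600)); W[:,400:]=cv2.resize(d["frame"][120:420,310:510,::-1],(400,600))
cv2.imwrite("pics/pour0.png",W)
E
```

```text
t 9.65 pos [0.6267 0.0107 0.2919] y-yaw 19.096368207517163 z [-0.0074  0.0058 -1.    ] F [-0.7026  0.1477 -2.0231] T [-0.3661 -0.0498 -0.0133] w 0.01573823271332606 g 59.954861998558044 j [-0.57    0.4636  0.725   1.5224 -0.3196  1.2838  0.5292]
to go (tool axes) [ 0.0003  0.001  -0.0001]
```

View pics/pour0.png

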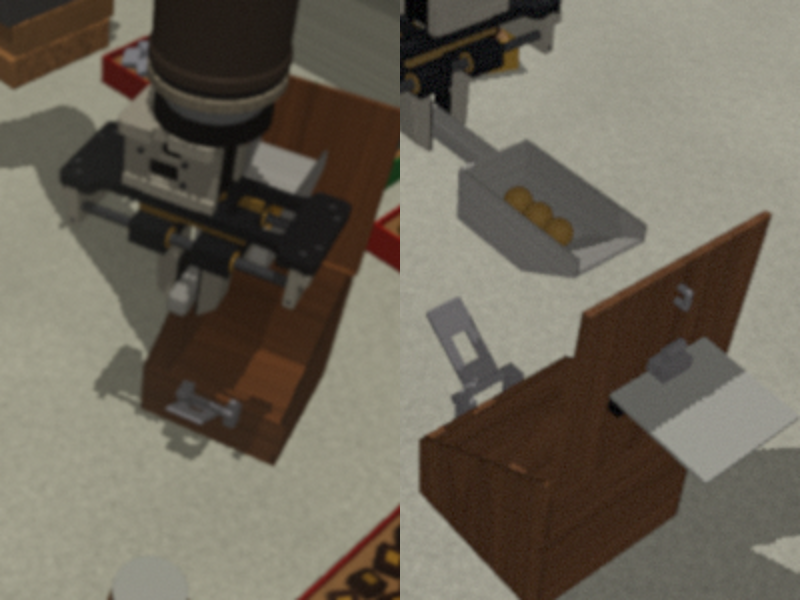

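The side half shows the scoop level over the bin, its lip at about (399,258)–(432,234) in original pixels, with the truffles inside. I'll lower the grip in steps and track the truffles on the scoop's vertical plane.

```bash
cat > pour.py <<'E'
from h import *
import sys
yw=np.radians(109.3); bx=np.array([np.cos(yw),np.sin(yw),0]); by=np.array([-bx[1],bx[0],0]); C=np.array([.573,.167,0])
def onplane(c,uv,y=0.0):
    o,d=ray(c,uv); t=(y-(o-C)@by)/(d@by); P=o+d*t[:,None]; return np.c_[(P-C)@bx,P[:,2]]
if __name__=="__main__":
    c=capture("side"); o=observe(); f=c["frame"]
    h=cv2.cvtColor(f,cv2.COLOR_RGB2HSV); m=cv2.inRange(h,(14,120,70),(28,255,255)); z=np.zeros_like(m); z[160:430,300:480]=m[160:430,300:480]
    n,l,s,ce=cv2.connectedComponentsWithStats(z)
    b=[(onplane(c,[ce[i]])[0].round(3).tolist(),int(s[i,4]),ce[i].round().tolist()) for i in range(1,n) if s[i,4]>15]
    print("balls x,z:",b); g=np.array(o["tool_pos"])-C; print("t",o["time_s"],"piv x",round(g@bx,3),"y",round(g@by,3),"z",round(o["tool_pos"][2]+.008,3),"F",np.round(o["wrist_force"],2),"Ty",np.round(o["wrist_torque"],2)@by,"g",o["grasp_force"])
    if len(sys.argv)>1: print(onplane(c,np.array(sys.argv[1:],float).reshape(-1,2)))
E
python3 pour.py 416 246
python3 - <<'E'
from h import *
d=capture("side"); print(onz(d,[(399,257.5),(432.5,234)],.297))
E
Z='' ; python3 -m crank '{"linear":[[0,0,0],[0,0,0],[0,0,0],[0,0,0],[0,0,0]],"turn":[0,0,0,0,0],"gripper":[0,0,0,0,0]}' 30 >/dev/null; python3 pour.py
python3 -m crank '{"linear":[[0,0,0],[0,0,0],[0,0,0],[0,0,0],[0,0,0]],"turn":[0,0,0,0,0],"gripper":[0,0,0,0,0]}' 20 >/dev/null; python3 pour.py
```

```text
balls x,z: [([-0.038, 0.288], 360, [379.0, 227.0])]
t 9.8 piv x -0.165 y 0.0 z 0.3 F [ 0.55  0.67 -1.69] Ty 0.2779622644173976 g 59.954702854156494
[[0.03365846 0.30144106]]
[[0.59026222 0.2087263  0.297     ]
 [0.52665035 0.17752165 0.297     ]]
balls x,z: [([-0.037, 0.287], 359, [380.0, 228.0])]
t 10.4 piv x -0.164 y -0.0 z 0.299 F [ 0.21 -0.   -2.84] Ty 0.30862659236089796 g 29.986740946769714
balls x,z: [([-0.077, 0.213], 468, [360.0, 253.0])]
t 10.95 piv x -0.164 y 0.0 z 0.299 F [ 0.14  0.08 -2.04] Ty 0.2364276601613718 g 19.999779760837555
```

Drooped to about 40° with the truffles still in. I'll advance it and lighten the grip further.

```bash

python3 -m crank '{"linear":[[0.01,0,0],[0.015,0,0],[0.015,0,0],[0.01,0,0],[0,0,0]],"turn":[0,0,0,0,0],"gripper":[0,0,0,0,0]}' 20 >/dev/null; python3 pour.py
python3 -m crank '{"linear":[[0,0,0],[0,0,0],[0,0,0],[0,0,0],[0,0,0]],"turn":[0,0,0,0,0],"gripper":[0,0,0,0,0]}' 15 >/dev/null; python3 pour.py
python3 -m crank '{"linear":[[0,0,0],[0,0,0],[0,0,0],[0,0,0],[0,0,0]],"turn":[0,0,0,0,0],"gripper":[0,0,0,0,0]}' 12 >/dev/null; python3 pour.py
python3 - <<'E'
from h import *
d=capture("side")
cv2.imwrite("pics/pour1.png",cv2.resize(d["frame"][120:420,310:510,::-1],(400,600)))
E
```

```text
balls x,z: [([-0.116, 0.352], 51, [346.0, 165.0]), ([-0.129, 0.321], 20, [340.0, 178.0])]
t 11.5 piv x -0.113 y -0.0 z 0.3 F [-0.28  0.01 -1.42] Ty 0.1807544475975068 g 19.999867379665375
balls x,z: [([-0.122, 0.349], 45, [344.0, 164.0]), ([-0.074, 0.371], 17, [366.0, 166.0]), ([-0.133, 0.322], 18, [338.0, 177.0]), ([-0.032, 0.055], 126, [372.0, 339.0]), ([-0.072, -0.004], 76, [355.0, 347.0])]
t 12.05 piv x -0.114 y -0.0 z 0.3 F [-0.18 -0.47 -1.1 ] Ty 0.26521911097443307 g 14.999925792217255
balls x,z: [([-0.121, 0.35], 48, [344.0, 164.0]), ([-0.133, 0.322], 17, [339.0, 177.0]), ([-0.032, 0.055], 125, [372.0, 339.0]), ([-0.073, -0.005], 70, [355.0, 347.0])]
t 12.6 piv x -0.114 y -0.0 z 0.3 F [-0.24 -0.86 -1.61] Ty 0.15431329618044898 g 11.999900043010712
```

View pics/pour1.png

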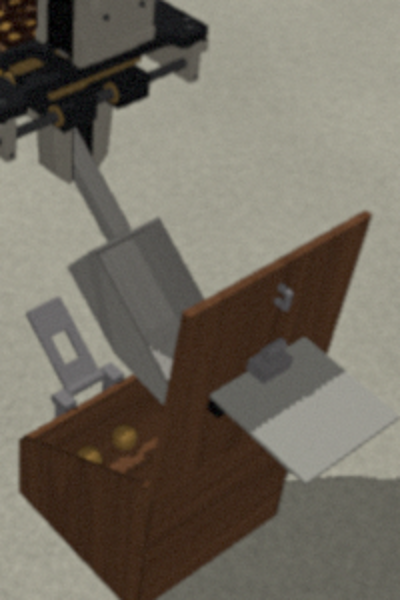

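Two truffles are visible in the bin at (372,339) and (355,347), and the scoop looks empty. I'll check for the others with the wrist and scene cameras.

```bash
python3 -m crank '{"linear":[[0,0,-0.02],[0,0,-0.02],[0,0,-0.02],[0,0,-0.02],[0,0,0]],"turn":[0,0,0,0,0],"gripper":[0,0,0,0,0]}' 20 >/dev/null
python3 -m crank '{"linear":[[-0.03,0,0],[-0.03,0,0],[-0.03,0,0],[-0.03,0,0],[0,0,0]],"turn":[0,0,0,0,0],"gripper":[0,0,0,0,0]}' 20 >/dev/null
python3 pour.py; python3 - <<'E'
from h import *
w=capture("wrist");s=capture("scene")
W=np.zeros((600,800,3),np.uint8)
W[:300,:400]=cv2.resize(w["frame"][:,:,::-1],(400,300));W[:,400:]=cv2.resize(s["frame"][30:330,260:460,::-1],(400,600))
d=capture("side"); W[300:,:400]=cv2.resize(d["frame"][210:360,300:500,::-1],(400,300))
cv2.imwrite("pics/chk.png",W)
E
```

```text
balls x,z: [([-0.032, 0.055], 115, [372.0, 339.0]), ([-0.072, -0.005], 60, [355.0, 347.0])]
t 13.7 piv x -0.237 y 0.001 z 0.378 F [ 0.1   0.42 -0.99] Ty 0.13260955548721653 g 19.998442232608795
```

View pics/chk.png

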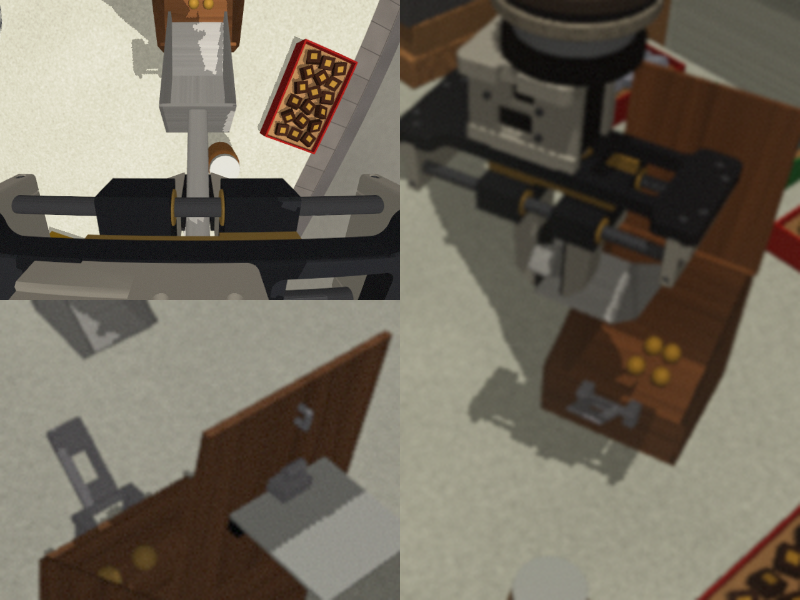

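The scoop is empty. Four truffles show in the bin in the scene view, around (650,360), and the others are likely hidden by the scoop. Nothing is on the counter. Next I'll carry the scoop to the free area.

```bash
python3 st.py .50 -.30 .25
```

```text
t 13.85 pos [ 0.6508 -0.0532  0.3702] y-yaw 19.294831413163976 z [-0.0085  0.0066 -0.9999] F [-1.4626 -0.3906 -1.9613] T [-0.097  -0.0851 -0.0684] w 0.015754350793539224 g 19.998634457588196 j [-0.4423  0.4809  0.7486  1.3096 -0.3259  1.4822  0.6167]
to go (tool axes) [-0.1842 -0.2231  0.1198]
```

```bash
for i in 1; do
python3 -m crank '{"linear":[[-0.01,-0.012,0],[-0.02,-0.0245,0],[-0.02,-0.0245,0],[-0.02,-0.0245,0.01],[-0.02,-0.0245,0.01]],"turn":[0,0,0,0,0],"gripper":[0,0,0,0,0]}' 20 >/dev/null
python3 -m crank '{"linear":[[-0.02,-0.0245,0.02],[-0.02,-0.0245,0.02],[-0.02,-0.0245,0.02],[-0.02,-0.0245,0.02],[-0.014,-0.0165,0.02]],"turn":[0,0,0,0,0],"gripper":[0,0,0,0,0]}' 20 >/dev/null
done
python3 -m crank '{"linear":[[0,0,0],[0,0,0],[0,0,0],[0,0,0],[0,0,0]],"turn":[0,0,0,0,0],"gripper":[0,0,0,0,0]}' 20 >/dev/null
python3 st.py .50 -.30 .25
python3 - <<'E'
from h import *
d=capture("side");s=capture("scene")
W=np.zeros((600,800,3),np.uint8)
W[:400,:400]=cv2.resize(s["frame"][160:360,130:330,::-1],(400,400));W[:400,400:]=cv2.resize(d["frame"][80:280,300:500,::-1],(400,400))
W[400:,:400]=cv2.resize(s["frame"][170:270,310:510,::-1],(400,200))
h=cv2.cvtColor(s["frame"],cv2.COLOR_RGB2HSV)
cv2.imwrite("pics/place.png",W)
E
```

```text
t 15.35 pos [ 0.4994 -0.3007  0.2512] y-yaw 19.325202596618684 z [-0.0067  0.0056 -1.    ] F [-0.0194  0.1827 -1.6804] T [-0.1644 -0.0093  0.0072] w 0.015883300524085594 g 19.995299577713013 j [-0.0841  0.4247  0.7695  1.6964 -0.3187  1.1595  1.1101]
to go (tool axes) [0.0004 0.0008 0.0012]
```

View pics/place.png

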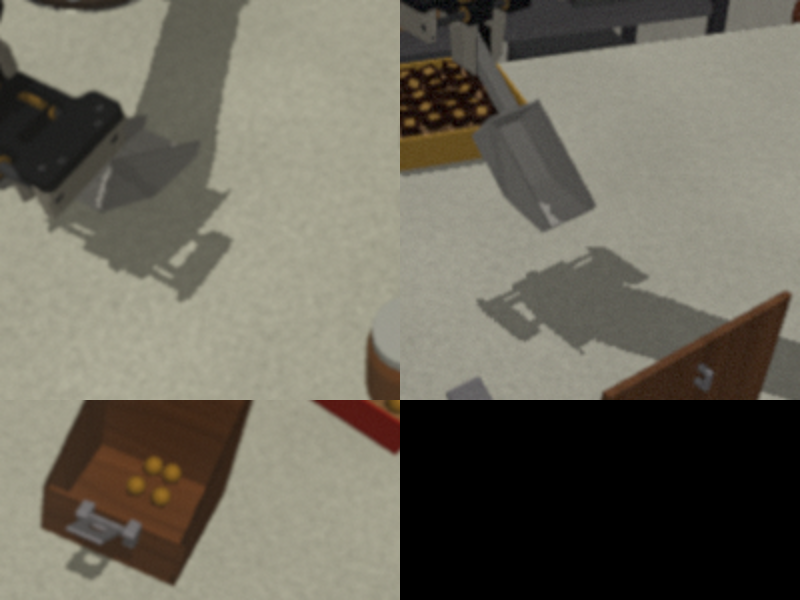

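The scoop hangs with its lip at (548,228) in the picture's side half, and four truffles show in the bin. I'll work out whether the side view's two are different ones, and the lip's height.

```bash
python3 - <<'E'
from pour import *
s=capture("scene");d=capture("side")
def f(c,x0,x1,y0,y1,lo):
    h=cv2.cvtColor(c["frame"],cv2.COLOR_RGB2HSV); m=cv2.inRange(h,lo,(28,255,255)); z=np.zeros_like(m); z[y0:y1,x0:x1]=m[y0:y1,x0:x1]
    n,l,st,ce=cv2.connectedComponentsWithStats(z)
    for i in range(1,n):
        if st[i,4]>8:
            P=onz(c,[ce[i]],.017)[0]-C; print(ce[i].round(1),st[i,4],"bin xy",(P@bx).round(3),(P@by).round(3))
f(s,330,420,190,240,(14,150,80)); print(); f(d,320,420,310,400,(14,120,60))
L=np.array(observe()["tool_pos"])-C
o,dd=ray(d,[(374,194)]); t=((L@by)-(o-C)@by)/(dd@by); P=o+dd[0]*t; print("lip z",P[2],"rel x",(P-C)@bx-L@bx)
E
```

```text
[391.1 204.1] 166 bin xy 0.059 -0.008
[377.7 211.7] 92 bin xy 0.022 0.01
[390.3 217.4] 87 bin xy 0.021 -0.022

[372.1 338.3] 150 bin xy -0.056 0.024
[389.9 342.1] 9 bin xy -0.031 0.043
[355.1 346.9] 82 bin xy -0.059 -0.012
lip z 0.10768899622193417 rel x 0.12510771146663607
```

All six are in the bin: four at x = +0.02 to +0.06 and two near -0.057. Now I'll lay the scoop down.

```bash

python3 -m crank '{"linear":[[0,0,0.02],[0,0,0.02],[0,0,0.02],[0,0,0.02],[0,0,0.02]],"turn":[0,0,0,0,0],"gripper":[0,0,0,0,0]}' 12 >/dev/null;python3 st.py|cut -c1-200
python3 -m crank '{"linear":[[-0.004,0,0.012],[-0.006,0,0.012],[-0.008,0,0.012],[-0.009,0,0.012],[-0.008,0,0.012]],"turn":[0,0,0,0,0],"gripper":[0,0,0,0,0]}' 12 >/dev/null;python3 st.py|cut -c1-200
python3 -m crank '{"linear":[[-0.008,0,0.012],[-0.007,0,0.012],[-0.007,0,0.012],[-0.005,0,0.012],[-0.003,0,0.012]],"turn":[0,0,0,0,0],"gripper":[0,0,0,0,0]}' 12 >/dev/null;python3 st.py
python3 -m crank '{"linear":[[0,0,0.003],[0,0,0],[0,0,0],[0,0,0],[0,0,0]],"turn":[0,0,0,0,0],"gripper":[0,0,0,0,0]}' 12 >/dev/null;python3 st.py
```

```text
t 16.05 pos [ 0.4979 -0.3008  0.15  ] y-yaw 19.23983015577594 z [-0.0074  0.0056 -1.    ] F [ 0.45    0.4487 -1.7941] T [-0.1617 -0.0099 -0.0197] w 0.01583387292546684 g 11.999371647834778 j [-0.0303 
t 16.55 pos [ 0.5097 -0.3352  0.0901] y-yaw 19.206013737158607 z [-0.0062  0.0044 -1.    ] F [ 1.6636 -1.753   4.3792] T [-0.4813 -0.176  -0.0241] w 0.015413390944747606 g 12.000301033258438 j [ 0.070
t 17.05 pos [ 0.5183 -0.3618  0.029 ] y-yaw 19.21849682805128 z [-0.0079  0.0059 -1.    ] F [-0.5141 -1.2686  1.0373] T [-0.2165 -0.1046 -0.0337] w 0.016073331713457328 g 12.00009897351265 j [ 0.1514  0.7445  0.583   1.7723 -0.546   0.8026  1.3418]
t 17.55 pos [ 0.5183 -0.3609  0.0273] y-yaw 19.257043186640818 z [-0.0076  0.0063 -1.    ] F [-0.1193 -0.0878 -0.5191] T [-0.1809 -0.0329 -0.0198] w 0.015868554157976313 g 12.00005292892456 j [ 0.1514  0.7458  0.581   1.7745 -0.5478  0.7991  1.3431]
```

Now release, rise and check that it lies flat.

```bash

python3 -m crank '{"linear":[[0,0,0],[0,0,0],[0,0,0],[0,0,0],[0,0,0]],"turn":[0,0,0,0,0],"gripper":[0.02,0.03,0.05,0.07,0.09]}' 12 >/dev/null
python3 -m crank '{"linear":[[0,0,0],[0,0,-0.02],[0,0,-0.04],[0,0,-0.04],[0,0,-0.04]],"turn":[0,0,0,0,0],"gripper":[0.09,0.09,0.09,0.09,0.09]}' 12 >/dev/null
python3 -m crank '{"linear":[[0,0,-0.04],[0,0,-0.04],[0,0,-0.04],[0,0,-0.04],[0,0,0]],"turn":[0,0,0,0,0],"gripper":[0.09,0.09,0.09,0.09,0.09]}' 12 >/dev/null
python3 st.py
python3 - <<'E'
from h import *
d=capture("side");s=capture("scene")
W=np.zeros((600,800,3),np.uint8)
W[:400,:400]=cv2.resize(s["frame"][200:400,80:280,::-1],(400,400));W[:400,400:]=cv2.resize(d["frame"][100:300,300:500,::-1],(400,400))
w=capture("wrist"); W[400:,:267]=cv2.resize(w["frame"][:,:,::-1],(267,200))
W[400:,400:]=cv2.resize(s["frame"][170:270,310:510,::-1],(400,200))
cv2.imwrite("pics/place2.png",W)
E
```

```text
t 19.05 pos [ 0.5217 -0.3653  0.333 ] y-yaw 19.205515071525625 z [-0.0003  0.0011 -1.    ] F [ 0.4042 -0.7664  0.1501] T [-0.1402 -0.017  -0.0001] w 0.09031832114699363 g 0.0 j [ 0.0397  0.4639  0.7738  1.4344 -0.3251  1.375   1.1588]
```

View pics/place2.png

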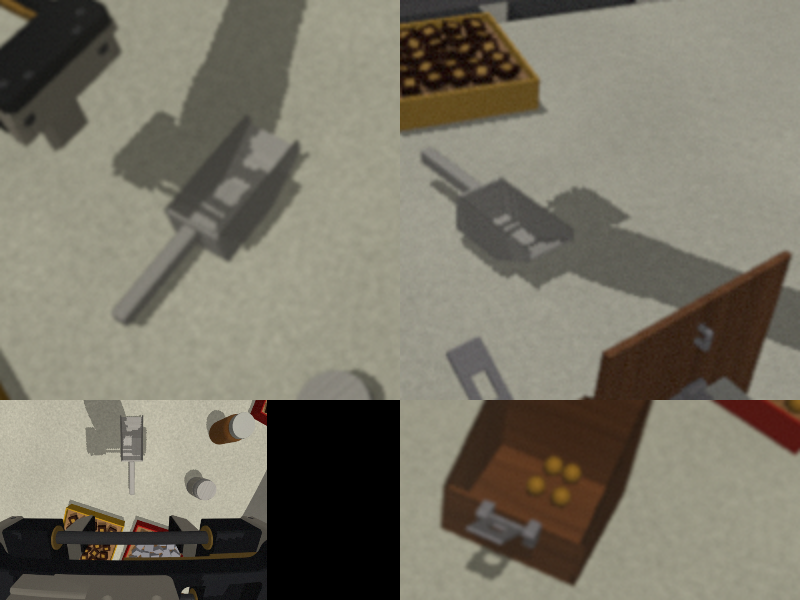

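The scoop lies flat and free: its handle end is at (125,315) and its lip at (275,135) in the top-left panel. The bin still holds the truffles. Now the lid: check its top edge, close the fingers and go over and behind it.

```bash
python3 - <<'E'
from pour import *
d=capture("side"); P=onz(d,[(401.5,277.5),(495,226.5)],.337)-C; print("lid edge bin x",P@bx,"y",P@by)
E
python3 -m crank '{"linear":[[0,0,-0.03],[0,0,-0.03],[0,0,-0.03],[0,0,-0.03],[0,0,0]],"turn":[0,0,0,0,0],"gripper":[0.05,0.0,0,0,0]}' 12 >/dev/null
python3 st.py .5284 .2944 .45
```

```text
lid edge bin x [0.09258739 0.09496957] y [-0.08555368  0.07729789]
t 19.75 pos [ 0.5219 -0.3647  0.4495] y-yaw 19.221862124400452 z [-0.005   0.0035 -1.    ] F [0.0955 0.5655 0.2874] T [-0.0891  0.02   -0.0251] w 0.05436524723750075 g 0.0 j [ 0.0645  0.4407  0.7963  1.1847 -0.3094  1.641   1.1256]
to go (tool axes) [0.6202 0.2231 0.0018]
```

```bash

for i in 1 2 3; do python3 -m crank '{"linear":[[0.035,0.0124,0],[0.035,0.0124,0],[0.035,0.0124,0],[0.035,0.0124,0],[0.035,0.0124,0]],"turn":[0,0,0,0,0],"gripper":[0,0,0,0,0]}' 12 >/dev/null; done
python3 -m crank '{"linear":[[0.035,0.0124,0],[0.035,0.0124,0],[0.038,0.0124,0],[0,0,0],[0,0,0]],"turn":[0,0,0,0,0],"gripper":[0,0,0,0,0]}' 12 >/dev/null
python3 st.py .5234 .3086 .31; python3 pour.py
```

```text
t 21.75 pos [0.5231 0.3083 0.4486] y-yaw 19.352599866193064 z [-0.0104  0.0031 -0.9999] F [ 0.7694 -1.2614  0.3065] T [-0.1017  0.0369 -0.0644] w 0.00023697159742626844 g 0.0 j [-0.9767  0.343   0.5534  1.2572 -0.185   1.5971 -0.1155]
to go (tool axes) [-0.0007  0.0016  0.1386]
balls x,z: [([-0.203, 0.314], 88, [311.0, 161.0]), ([-0.032, 0.056], 125, [372.0, 338.0]), ([-0.072, -0.005], 67, [355.0, 347.0])]
t 21.8 piv x 0.148 y 0.0 z 0.457 F [ 0.31 -1.04 -0.51] Ty 0.1486578528573133 g 0.0
```

```bash

python3 -m crank '{"linear":[[0,0,0.03],[0,0,0.035],[0,0,0.035],[0,0,0.035],[0,0,0]],"turn":[0,0,0,0,0],"gripper":[0,0,0,0,0]}' 12 >/dev/null;python3 st.py|cut -c1-150
python3 -m crank '{"linear":[[-0.015,0,0],[-0.015,0,0],[-0.015,0,0],[-0.015,0,0],[-0.015,0,0]],"turn":[0,0,0,0,0],"gripper":[0,0,0,0,0]}' 12 >/dev/null;python3 st.py|cut -c1-150
python3 -m crank '{"linear":[[-0.015,0,0],[-0.015,0,0],[-0.015,0,0],[-0.015,0,0],[-0.015,0,0]],"turn":[0,0,0,0,0],"gripper":[0,0,0,0,0]}' 12 >/dev/null;python3 st.py|cut -c1-150
python3 -m crank '{"linear":[[-0.015,0,0],[-0.01,0,0],[0,0,0],[0,0,0],[0,0,0]],"turn":[0,0,0,0,0],"gripper":[0,0,0,0,0]}' 12 >/dev/null;python3 st.py|cut -c1-150; python3 pour.py|tail -1
```

```text
t 22.3 pos [0.5205 0.3055 0.3116] y-yaw 19.115895483016704 z [-0.0143  0.0011 -0.9999] F [-0.2438  0.4702  0.1648] T [-0.0965  0.0724 -0.0642] w 0.000
t 22.8 pos [0.5484 0.2358 0.3164] y-yaw 19.191229998457175 z [-0.0061  0.0068 -1.    ] F [0.5256 1.0981 0.082 ] T [ 0.2288 -0.0552 -0.0298] w 0.000502
t 23.3 pos [0.5725 0.165  0.3147] y-yaw 19.215277630384364 z [-0.0078  0.0054 -1.    ] F [-0.3209  1.3097 -0.2267] T [ 0.0996  0.0648 -0.0345] w 0.000
t 23.8 pos [0.5802 0.1438 0.3145] y-yaw 19.303188772589888 z [-0.0079  0.0062 -0.9999] F [-0.1381 -0.4189  0.6067] T [-0.073  -0.021   0.0083] w 0.000
t 23.85 piv x -0.024 y 0.001 z 0.323 F [ 0.98  0.57 -0.05] Ty 0.027836606281932498 g 0.0
```

```bash

python3 -m crank '{"linear":[[0,0,-0.02],[-0.01,0,-0.02],[-0.03,0,0],[-0.03,0,0],[-0.03,0,0]],"turn":[0,0,0,0,0],"gripper":[0,0,0,0,0]}' 12 >/dev/null
python3 -m crank '{"linear":[[-0.03,0,0],[-0.03,0,0],[-0.03,0,0],[-0.03,0,0],[0,0,0]],"turn":[0,0,0,0,0],"gripper":[0.09,0.09,0.09,0.09,0.09]}' 12 >/dev/null
cat > gray.py <<'E'
from pour import *
d=capture("side");s=capture("scene");w=capture("wrist")
pts={"hasp_hinge":(-.09,.072),"hasp_end":(-.09-.076,.085),"card_tip":(-.042,.196),"lid_edge":(-.0795,.071)}
for k,(x,z) in pts.items():
    for y in ((-.018,.018) if "hasp" in k else (-.045,.045)):
        P=C+x*bx+y*by+[0,0,z]; print(k,y,[proj(c,P)[0].round().tolist() for c in (s,d,w)])
for c,n in ((s,"scene"),(d,"side"),(w,"wrist")):
    h=cv2.cvtColor(c["frame"],cv2.COLOR_RGB2HSV)
    m=cv2.inRange(h,(12,120,70),(28,255,255)); print(n,"orange in bin",[int(m[190:240,340:420].sum()/255),int(m[310:400,320:420].sum()/255)])
np.savez("last.npz",s=s["frame"],d=d["frame"],w=w["frame"])
E
python3 gray.py; python3 st.py|cut -c1-150
```

```text
hasp_hinge -0.018 [[371.0, 235.0], [342.0, 316.0], [334.0, 77.0]]
hasp_hinge 0.018 [[355.0, 228.0], [359.0, 307.0], [303.0, 77.0]]
hasp_end -0.018 [[355.0, 258.0], [316.0, 285.0], [334.0, 144.0]]
hasp_end 0.018 [[338.0, 251.0], [332.0, 277.0], [303.0, 144.0]]
card_tip -0.045 [[403.0, 181.0], [351.0, 286.0], [375.0, -17.0]]
card_tip 0.045 [[359.0, 164.0], [396.0, 262.0], [262.0, -16.0]]
lid_edge -0.045 [[385.0, 237.0], [333.0, 327.0], [357.0, 68.0]]
lid_edge 0.045 [[345.0, 220.0], [375.0, 304.0], [280.0, 68.0]]
scene orange in bin [1759, 841]
side orange in bin [0, 1820]
wrist orange in bin [423, 1145]
t 25.0 pos [ 0.6532 -0.0638  0.3527] y-yaw 19.29741179723351 z [-0.0079  0.0065 -0.9999] F [-1.0088  0.9188 -0.5449] T [-0.0859  0.0632 -0.0384] w 0.0
```

```bash
cat > samp.py <<'E'
from pour import *
f=np.load("last.npz"); d=capture("side"); h=cv2.cvtColor(d["frame"],cv2.COLOR_RGB2HSV)
def px(x,y,z): return proj(d,C+x*bx+y*by+[0,0,z])[0]
for lab,ang in (("shut",0),):
    for y in (-.06,-.03,0,.03,.06):
        print(y,"card line:",[h[int(v),int(u)].tolist() for u,v in (px(4-0-46*t,0,0)if 0 else px((4-46*t)/1000,y*.6,(116+80*t)/1000) for t in (-.15,.3,.6,.9,1.15))])
    print("lid mid rear:",[h[int(v),int(u)].tolist() for u,v in (px(.045,y,.145) for y in (-.07,-.03,.03,.07))])
    print("counter",h[300,200].tolist(),"above hinge (lid if upright)",[h[int(v),int(u)].tolist() for u,v in (px(.078,y,.30) for y in (-.07,-.03,.03,.07))])
E
python3 samp.py
```

```text
-0.06 card line: [[13, 142, 90], [34, 19, 110], [23, 20, 113], [25, 14, 108], [25, 27, 158]]
-0.03 card line: [[12, 140, 84], [26, 16, 109], [34, 18, 114], [25, 14, 109], [28, 24, 151]]
0 card line: [[12, 150, 78], [34, 19, 109], [39, 16, 110], [35, 14, 110], [26, 27, 151]]
0.03 card line: [[12, 145, 81], [30, 14, 112], [43, 16, 112], [30, 16, 97], [28, 25, 153]]
0.06 card line: [[13, 132, 83], [30, 15, 103], [35, 16, 97], [25, 16, 96], [28, 24, 150]]
lid mid rear: [[10, 135, 87], [12, 146, 82], [13, 150, 78], [12, 145, 88]]
counter [32, 26, 147] above hinge (lid if upright) [[17, 18, 98], [26, 29, 148], [32, 25, 151], [30, 23, 146]]
```

The lid is shut: the card is exactly where predicted, and wood covers the rim. Next I'll measure the hasp strap from the wrist and side views.

```bash
cat > hasp.py <<'E'
from pour import *
d=capture("side");s=capture("scene");w=capture("wrist")
print("counter wrist hsv",cv2.cvtColor(w["frame"],cv2.COLOR_RGB2HSV)[200,318].tolist(), "hasp?",cv2.cvtColor(w["frame"],cv2.COLOR_RGB2HSV)[130,310].tolist())
def asc(c,x0,x1,y0,y1,st):
    h=cv2.cvtColor(c["frame"],cv2.COLOR_RGB2HSV)
    for y in range(y0,y1,st):
        print(y,"".join("#" if (h[y,x,1]<17) else ("w" if h[y,x,1]>80 else ("," if h[y,x,2]<125 else ".")) for x in range(x0,x1,st)))
print("side x 300..388"); asc(d,300,388,256,330,2)
print("wrist x 260..380"); asc(w,260,380,40,200,4)
E
python3 hasp.py
```

```text
counter wrist hsv [28, 32, 208] hasp? [27, 32, 212]
side x 300..388
256 ............................................
258 ............................................
260 ............................................
262 ............................................
264 ............................................
266 ............................................
268 ...........................................,
270 .................,###...................,,,#
272 ...............,#####..................,####
274 .............,########...............#,##,,#
276 ............##########,.............,,##,,,#
278 ............###########...........#,,#,,#,,#
280 ............,###########........,#######,###
282 .............,##########......###,######,###
284 .............,######,###,...#####,#########,
286 ..............#####,..###.,,,#,,####,##,##,,
288 ..............,###....,##,,,,###,####,##,###
290 ...............###,....###,,,,,#,,#,#,,####,
292 ...............,###....,##,#,,#,,,,##,##,#,,
294 ................####....#########,##,#####,,
296 .................###....,##,,###,######,,###
298
[... 1482 characters left out ...]

120 ..........,########...........
124 ...........########...........
128 ...........##,,,,,............
132 ..............................
136 ..............................
140 ..............................
144 ..............................
148 ..............................
152 ..............................
156 ..............................
160 ..............................
164 ..............................
168 ..............................
172 ..............................
176 ..............................
180 ..............................
184 ..............................
188 ..............................
192 ..............................
196 ..............................
```

```bash
python3 - <<'E'
from pour import *
d=capture("side");w=capture("wrist");s=capture("scene"); o=observe()
for uw,us in [((320,127),(332,273.5)),((320,79),(354.5,313))]:
    P=tri([w,d],[uw,us]); Q=P-C; print(P.round(4),"bin",(Q@bx).round(4),(Q@by).round(4),P[2].round(4), "reproj",proj(w,P)-uw,proj(d,P)-us)
Q=np.array(o["tool_pos"])-C; print("tool bin",Q@bx,Q@by)
E
```

```text
[0.6216 0.0288 0.1178] bin -0.1465 -0.0002 0.1178 reproj [[-1.68673576 -1.32146246]] [[-1.33066024  0.02496201]]
[0.6008 0.084  0.0686] bin -0.0875 0.0012 0.0686 reproj [[-2.93745672 -2.30097404]] [[-2.51132756  0.21632647]]
tool bin -0.24482082621403856 0.0008548499266097629
```

The hasp is at about 140° (a≈1.9), with its end at bin (-0.147, 0.118). Closed fingers, tips at z≈0.09, can sweep it towards the bin and over, stopping short of the card.

```bash

python3 -m crank '{"linear":[[0.01,0,0.04],[0.01,0,0.045],[0.01,0,0.045],[0,0,0.045],[0,0,0.045]],"turn":[0,0,0,0,0],"gripper":[0,0,0,0,0]}' 12 >/dev/null
python3 -m crank '{"linear":[[0,0,0.03],[0,0,0],[0,0,0],[0,0,0],[0,0,0]],"turn":[0,0,0,0,0],"gripper":[0,0,0,0,0]}' 12 >/dev/null
cat > bf.py <<'E'
from pour import *
o=observe(); Q=np.array(o["tool_pos"])-C; F=o["wrist_force"]
M=R.from_quat(np.roll(o["orientation"],-1)).as_matrix()
print("t",round(o["time_s"],2),"bin x %.4f y %.4f z %.4f"%(Q@bx,Q@by,o["tool_pos"][2]),"F bin",np.round([F@bx,F@by,F[2]],2),"w",round(o["gripper_width"],4),"yaw",round(float(np.degrees(np.arctan2(M[1,1],M[0,1]))),2), "j",np.round(o["joints"],2))
E
python3 bf.py
```

```text
t 26.35 bin x -0.2142 y 0.0011 z 0.1053 F bin [-0.51 -0.04  0.07] w 0.0052 yaw 19.23 j [-0.36  0.64  0.52  1.69 -0.39  0.92  0.65]
```

```bash

python3 -m crank '{"linear":[[0.012,0,0.002],[0.012,0,0.002],[0.012,0,0],[0.012,0,0],[0.012,0,0]],"turn":[0,0,0,0,0],"gripper":[0,0,0,0,0]}' 12 >/dev/null; python3 bf.py
python3 -m crank '{"linear":[[0.011,0,0],[0.011,0,0],[0.011,0,0],[0.011,0,0],[0.008,0,0]],"turn":[0,0,0,0,0],"gripper":[0,0,0,0,0]}' 12 >/dev/null; python3 bf.py
sed -i 's/^print("counter.*$//; s/^print("wrist x.*$//' hasp.py; python3 hasp.py
```

```text
t 26.85 bin x -0.1571 y 0.0015 z 0.1014 F bin [-21.18   2.47  17.12] w 0.0007 yaw 19.14 j [-0.46  0.61  0.53  1.75 -0.39  0.88  0.57]
t 27.35 bin x -0.0999 y 0.0023 z 0.0997 F bin [-3.62 -0.11 -1.61] w 0.0005 yaw 19.31 j [-0.56  0.6   0.53  1.79 -0.39  0.87  0.49]
side x 300..388
256 .........,,,,,,,,w,,,w,,,,,,,,,,,,,,,w,w,...
258 .,.....,#,,w,wwwww,,,,www,,,,,,,,,,,,w,.....
260 #,#,,,,,,wwwwwwwww,,,#,,,,,,,,,,,,,ww.....,,
262 ,,,,,,,#,wwwwwwww,w,w#,w,,,,,,,,,www,,..,##,
264 ,,,,,,,,,wwwwww,,,,,,,,ww#,,,,,www,w,,,,###,
266 ,,,,,,,,.,ww,ww,,,,,,#,,,,#,wwww,w,,,ww,#,..
268 ,,##,,,,###,,ww,w#,,,,,w,,#wwww,,ww,,,,#...,
270 ,,,,,,,,,,...,,,,,,#,#,,wwwww,ww,,,,ww,#.###
272 ,,,,,#,,#,,...,#,,,,,ww,wwww,wwwww#,w,,,#,#,
274 #,,,,,#,,,,,..,,##,,w,wwwwwww,,,ww,,######,#
276 ,##,,,,,,,,,##,,ww,,w,ww,,,,ww,,ww,#,,,##,#,
278 w,,,,,,,,#,,#,,,w,,#,,,,,,,,,,,,w,#,#,,###,#
280 ,,,##,,,,,,,,,,,,,,,wwww,,,,w,#########,,,##
282 ,,#,,##,,,,,#,#....,##,ww,ww#######,,##,####
284 ,,,,,,#,,,,,,#,....,#,#,w,,###########,,,,,,
286 ,,,,,#,#,,,,,,,...,,###ww,,##,,,####,##,,,,#
288 .,,,,,,,,,,,,w#.,##,,,,,,w,####
[... 293 characters left out ...]
#####,#,#,,,#,
302 ........,,,,,..........#####,####,,,########
304 .........,,,,..........######,,###,,,#,,###,
306 ..........,,,..........########,####,##,####
308 ......................,###,####,,##,#,##,###
310 ......................########,#,,###,,###,#
312 ......................######,,,.#,####,###,,
314 .....................,,####,,w######,#,#,,,#
316 ....................#####,wwww,#,#,##,,#,,,,
318 ..................######,wwwwww####,.,,#####
320 ..................,#####wwwwwww,#.,###,,##,#
322 ...................#,#,wwwwwwww,,####,,##,#w
324 ..................,wwwwwwwwwwwww#,,,###,#,ww
326 .................,wwwwwwwwwwwwww,#,,.,#,#,ww
328 ...............,wwwwwwwwwwwwwwww,#,##,,,,#,w
```

```bash

python3 -m crank '{"linear":[[0.004,0,0],[0.004,0,0],[0.004,0,0],[0.002,0,0],[0,0,0]],"turn":[0,0,0,0,0],"gripper":[0,0,0,0,0]}' 12 >/dev/null; python3 bf.py
python3 -m crank '{"linear":[[0.001,0,0],[0.001,0,0],[0,0,0],[0,0,0],[0,0,0]],"turn":[0,0,0,0,0],"gripper":[0,0,0,0,0]}' 12 >/dev/null; python3 bf.py
```

```text
t 28.0 bin x -0.0868 y 0.0021 z 0.1001 F bin [-0.87  0.48  0.39] w 0.0002 yaw 19.27 j [-0.58  0.59  0.53  1.8  -0.39  0.87  0.47]
t 28.5 bin x -0.0854 y 0.0021 z 0.1002 F bin [-0.76  0.45  0.98] w 0.0007 yaw 19.24 j [-0.58  0.59  0.53  1.8  -0.39  0.86  0.47]
```

```bash

python3 -m crank '{"linear":[[0.001,0,0],[0.001,0,0],[0.001,0,0],[0,0,0],[0,0,0]],"turn":[0,0,0,0,0],"gripper":[0,0,0,0,0]}' 12 >/dev/null; python3 bf.py
python3 -m crank '{"linear":[[0,0,0.001],[0,0,0.001],[0,0,0.001],[0,0,0.001],[0,0,0]],"turn":[0,0,0,0,0],"gripper":[0,0,0,0,0]}' 12 >/dev/null; python3 bf.py
```

```text
t 29.0 bin x -0.0824 y 0.0022 z 0.1001 F bin [0.41 0.11 0.48] w 0.0006 yaw 19.24 j [-0.59  0.59  0.53  1.8  -0.39  0.86  0.46]
t 29.5 bin x -0.0810 y 0.0019 z 0.0968 F bin [ 5.05  2.54 10.84] w 0.0002 yaw 19.29 j [-0.59  0.59  0.53  1.8  -0.39  0.86  0.46]
```

```bash

python3 -m crank '{"linear":[[0,0,0.001],[0,0,0],[0,0,0.001],[0,0,0],[0,0,0]],"turn":[0,0,0,0,0],"gripper":[0,0,0,0,0]}' 12 >/dev/null; python3 bf.py
python3 -m crank '{"linear":[[0,0,0.001],[0,0,0],[0,0,0],[0,0,0],[0,0,0]],"turn":[0,0,0,0,0],"gripper":[0,0,0,0,0]}' 12 >/dev/null; python3 bf.py
```

```text
t 30.0 bin x -0.0809 y 0.0018 z 0.0961 F bin [ 5.87  7.28 24.21] w 0.0004 yaw 19.29 j [-0.59  0.59  0.52  1.8  -0.39  0.86  0.47]
t 30.5 bin x -0.0809 y 0.0017 z 0.0958 F bin [ 7.65  8.42 32.61] w 0.0007 yaw 19.29 j [-0.58  0.59  0.52  1.8  -0.39  0.85  0.47]
```

```bash

python3 -m crank '{"linear":[[0,0,-0.015],[-0.02,0,-0.03],[-0.03,0,-0.03],[-0.04,0,-0.03],[-0.04,0,-0.02]],"turn":[0,0,0,0,0],"gripper":[0,0,0,0,0]}' 12 >/dev/null
python3 -m crank '{"linear":[[-0.04,0,-0.02],[-0.03,0,0],[0,0,0],[0,0,0],[0,0,0]],"turn":[0,0,0,0,0],"gripper":[0,0,0,0,0]}' 12 >/dev/null; python3 bf.py
cat > hasp2.py <<'E'
from pour import *
d=capture("side");s=capture("scene");w=capture("wrist")
def asc(c,x0,x1,y0,y1,sx,sy):
    h=cv2.cvtColor(c["frame"],cv2.COLOR_RGB2HSV)
    print("x from",x0,"step",sx)
    for y in range(y0,y1,sy):
        print(y,"".join("%x"%(h[y,x,2]//16) if (h[y,x,1]<22) else ("w" if h[y,x,1]>60 else ".") for x in range(x0,x1,sx)))
for n,x,z in (("hinge",-.09,.072),("end40",-.031,.1215),("end30",-.023,.110),("card tip",-.042,.196)):
    print(n,[[proj(c,C+x*bx+y*by+[0,0,z])[0].round().tolist() for y in (-.018,.018)] for c in (s,d,w)])
asc(s,335,405,180,256,1,2); asc(w,250,390,0,150,2,3)
E
python3 hasp2.py
```

```text
t 31.5 bin x -0.2820 y 0.0015 z 0.2359 F bin [-0.26  0.3   0.55] w 0.0003 yaw 19.31 j [-0.29  0.57  0.6   1.47 -0.33  1.22  0.69]
hinge [[[371.0, 235.0], [355.0, 228.0]], [[342.0, 316.0], [359.0, 307.0]], [[341.0, 3.0], [297.0, 3.0]]]
end40 [[[386.0, 199.0], [370.0, 193.0]], [[367.0, 317.0], [384.0, 307.0]], [[347.0, -119.0], [293.0, -118.0]]]
end30 [[[387.0, 201.0], [371.0, 194.0]], [[369.0, 325.0], [386.0, 314.0]], [[345.0, -119.0], [294.0, -119.0]]]
card tip [[[389.0, 176.0], [372.0, 169.0]], [[365.0, 278.0], [383.0, 269.0]], [[358.0, -197.0], [283.0, -197.0]]]
x from 335 step 1
180 ww....w..w..wwwwwwwwwwwwwwwwwwww.............................6.....www
182 ......w.wwww.wwwwwwwwwwwwwwwwwwwwwwwww.......4.4....................ww
184 ....w.w...w.wwwwwwwwwwwwwwwwwwwwwwwwwwwwww..........................ww
186 w....w.w.wwwwwwwwwwwwwwwwwwwwwwwwwwwwwwww.4444.4.4.......4...........w
188 .w.ww.w.wwwwwwwwwwwwwwwwwwwwwwwwwwwwwwww.444444444444.................
190 ...w.wwwwwwwwwwwwwwwwwwwwwwwwwwwwwwwwwwww.44444444444.www.............
192 ..w..wwwwwwwwwwwwwwwwwwwwwwwwwwwwwwwwwwwww.6654444444.www
[... 5368 characters left out ...]
.........................
123 ......................................................................
126 ......................................................................
129 ......................................................................
132 ......................................................................
135 ......................................................................
138 ......................................................................
141 ......................................................................
144 ......................................................................
147 ......................................................................
```

```bash

python3 -m crank '{"linear":[[0.03,0,0.02],[0.03,0,0.02],[0.03,0,0.02],[0.03,0,0.02],[0,0,0.015]],"turn":[0,0,0,0,0],"gripper":[0,0,0,0,0]}' 12 >/dev/null
python3 -m crank '{"linear":[[0,0,0],[0,0,0],[0,0,0],[0,0,0],[0,0,0]],"turn":[0,0,0,0,0],"gripper":[0,0,0,0,0]}' 12 >/dev/null; python3 bf.py
cat > hasp3.py <<'E'
from pour import *
w=capture("wrist")
h=cv2.cvtColor(w["frame"],cv2.COLOR_RGB2HSV)
for n,x,z in (("hinge",-.09,.072),("end40",-.031,.1215),("end36",-.0277,.117),("end30",-.023,.110),("card tip",-.042,.196),("card base",.004,.116),("lid edge",-.078,.069),("catch",-.0225,.114)):
    print(n,[proj(w,C+x*bx+y*by+[0,0,z])[0].round().tolist() for y in (-.018,.018)])
for y in range(0,260,4):
    print(y,"".join("%x"%(h[y,x,2]//16) if (h[y,x,1]<22) else ("w" if h[y,x,1]>60 else ".") for x in range(220,420,3)))
E
python3 hasp3.py
```

```text
t 32.65 bin x -0.1637 y 0.0019 z 0.1432 F bin [-0.29  0.33  0.4 ] w 0.0006 yaw 19.17 j [-0.47  0.57  0.56  1.71 -0.36  0.97  0.56]
hinge [[349.0, 148.0], [291.0, 149.0]]
end40 [[361.0, 15.0], [280.0, 15.0]]
end36 [[359.0, 11.0], [281.0, 11.0]]
end30 [[358.0, 6.0], [283.0, 6.0]]
card tip [[396.0, -49.0], [250.0, -49.0]]
card base [[360.0, -63.0], [280.0, -62.0]]
lid edge [[349.0, 129.0], [291.0, 129.0]]
catch [[359.0, 1.0], [282.0, 1.0]]
0 wwwwwwwwwwwwwwwwwwwwwwwwwww666666666666wwwwwwwwwwwwwwwwwwwwwwwwwwww
4 wwwwwwwwwwwwwwwwwwwwwwwwwww555555555555wwwwwwwwwwwwwwwwwwwwwwwwwwww
8 wwwwwwwwwwwwwwwwwwwww.66666666666666666666666wwwwwwwwwwwwwwwwwwwwww
12 wwwwwwwwwwwwwwwwwwww66666666666666666666666666wwwwwwwwwwwwwwwwwwwww
16 wwwwwwwwwwwwwwwwwwww56555555555555555555555558wwwwwwwwwwwwwwwwwwwww
20 wwwwwwwwwwwwwwwwwwww55555555555555555555565559wwwwwwwwwwwwwwwwwwwww
24 wwwwwwwwwwwwwwwwwwww55555555555555555555555578wwwwwwwwwwwwwwwwwwwww
28 wwwwwwwwwwwwwwwwwwww.5555555555555555555555599wwwwwwwwwwwwwwwwwwwww
32 wwwwwwwwwwwwwwwwwwww.5555555555555555555569998wwwwwwwwwwwwwwwwwwwww
36 wwwwwwwwwwwwwwwwwwww
[... 3292 characters left out ...]
....................................................
224 ...................................................................
228 ...................................................................
232 ...................................................................
236 ...................................................................
240 ...................................................................
244 ...................................................................
248 ...................................................................
252 ...................................................................
256 ...................................................................
```

```bash
python3 - <<'E'
from pour import *
w=capture("wrist")
pr=lambda x,z,y=.018: proj(w,C+x*bx+y*by+[0,0,z])[0].round(1).tolist()
for th in (30,33,36,40,44):
    c,s_=np.cos(np.radians(th)),np.sin(np.radians(th))
    for off in (2,):
        print(th,off,{r:[pr(-.09+r/1000*c-off/1000*s_,.072+r/1000*s_+off/1000*c,y)[k] for y,k in ((.018,1),(.018,0),(-.018,0))] for r in (22,48,77)})
for x in (-.1,-.095,-.085):
    print(x,[(z,pr(x,z,.031)) for z in (.066,.072,.078,.084,.09)])
E
```

```text
30 2 {22: [116.9, 288.9, 351.4], 48: [70.2, 286.1, 354.5], 77: [7.5, 282.4, 358.7]}
33 2 {22: [118.0, 288.8, 351.5], 48: [72.2, 285.8, 354.9], 77: [9.7, 281.7, 359.4]}
36 2 {22: [119.2, 288.7, 351.6], 48: [74.5, 285.5, 355.3], 77: [12.5, 281.1, 360.2]}
40 2 {22: [121.0, 288.6, 351.8], 48: [77.9, 285.1, 355.7], 77: [17.2, 280.3, 361.2]}
44 2 {22: [122.9, 288.5, 351.9], 48: [81.9, 284.8, 356.1], 77: [23.1, 279.5, 362.1]}
-0.1 [(0.066, [272.2, 164.9]), (0.072, [270.9, 165.4]), (0.078, [269.6, 165.8]), (0.084, [268.3, 166.3]), (0.09, [266.8, 166.9])]
-0.095 [(0.066, [271.9, 157.0]), (0.072, [270.7, 157.3]), (0.078, [269.4, 157.5]), (0.084, [268.0, 157.8]), (0.09, [266.5, 158.1])]
-0.085 [(0.066, [271.4, 141.1]), (0.072, [270.1, 140.9]), (0.078, [268.8, 140.7]), (0.084, [267.4, 140.4]), (0.09, [265.9, 140.2])]
```

```bash
python3 - <<'E'
from pour import *
w=capture("wrist"); g=w["frame"].astype(float); sat=g.max(2)-g.min(2)
def cross(v):
    # subpixel crossings of half level
    t=(v.max()+v.min())/2; i=np.where((v[:-1]-t)*(v[1:]-t)<0)[0]; return [(k+(t-v[k])/(v[k+1]-v[k])).round(1) for k in i]
for y in (10,12,14,16,20,24,30,40,50,60,80,100,116,128): print(y,[float(a)+260 for a in cross(sat[y,260:380])])
print("col sat 290:",[(y,int(sat[y,290])) for y in range(0,14)]," 350:",[(y,int(sat[y,350])) for y in range(0,14)])
print("slot col 312",[float(a)+60 for a in cross(sat[60:130,308])]); print("mid col 319 V",[int(v) for v in g[0:30,319].max(1)])
E
```

```text
10 [282.3, 354.6]
12 [278.5, 357.4]
14 [278.2, 357.8]
16 [278.2, 357.8]
20 [278.6, 357.5]
24 [278.7, 357.1]
30 [279.3, 356.8]
40 [280.1, 356.1]
50 [280.5, 355.4]
60 [281.6, 354.4]
80 [283.2, 303.9, 306.9, 307.3, 309.2, 311.2, 312.2, 323.7, 332.2, 352.7]
100 [284.6, 304.7, 306.7, 309.5, 312.2, 323.5, 331.4, 351.1]
116 [285.8, 349.7]
128 [264.4, 285.7, 286.6, 349.7, 350.3, 371.4]
col sat 290: [(0, 49), (1, 47), (2, 51), (3, 50), (4, 48), (5, 54), (6, 53), (7, 55), (8, 9), (9, 6), (10, 3), (11, 4), (12, 3), (13, 4)]  350: [(0, 51), (1, 51), (2, 55), (3, 48), (4, 46), (5, 51), (6, 53), (7, 43), (8, 13), (9, 5), (10, 3), (11, 4), (12, 1), (13, 1)]
slot col 312 [71.6, 112.5]
mid col 319 V [104, 102, 96, 96, 95, 91, 83, 84, 96, 101, 105, 114, 104, 97, 92, 93, 89, 92, 92, 92, 96, 94, 91, 92, 89, 89, 89, 89, 95, 90]
```

```bash
python3 - <<'E'
from pour import *
w=capture("wrist"); g=w["frame"].astype(float); sat=g.max(2)-g.min(2)
for y in range(0,8): 
    v=sat[y,280:360]; t=25; i=np.where((v[:-1]-t)*(v[1:]-t)<0)[0]; print(y,[float((280+k+(t-v[k])/(v[k+1]-v[k])).round(1)) for k in i])
pr=lambda x,z,y: proj(w,C+x*bx+y*by+[0,0,z])[0]
# catch nose 78mm, top 3mm above outer face, home frame
for r,h in ((78,5),(80,5),(84,5)):
    c,s_=np.cos(np.pi/6),.5; x=-.09+r/1e3*c-h/1e3*s_; z=.072+r/1e3*s_+h/1e3*c
    print(r,pr(x,z,.008),pr(x,z,-.008), pr(x,z,-.008)[0]-pr(x,z,.008)[0])
for th in (30,40):
    c,s_=np.cos(np.radians(th)),np.sin(np.radians(th)); r=74; x=-.09+r/1e3*c-.002*s_; z=.072+r/1e3*s_+.002*c; print(th,"plate width px",pr(x,z,-.018)[0]-pr(x,z,.018)[0])
for th in (0,): print("lid width at front edge px", pr(-.079,.072,-.082),pr(-.079,.072,.082))
h=cv2.cvtColor(w["frame"],cv2.COLOR_RGB2HSV)
for y in (110,120): 
    k=np.where(h[y,:,1]>60)[0]; print(y,"wood from",k.min(),k.max(),"pred lid row",)
E
```

```text
0 [300.7, 336.4]
1 [300.7, 336.4]
2 [300.7, 336.4]
3 [300.7, 336.4]
4 [300.8, 336.2]
5 [300.7, 336.2]
6 [300.8, 336.2]
7 [301.0, 336.2]
78 [303.59513576   6.632153  ] [338.1864955    6.52602488] 34.59135973939755
80 [303.47793994   1.72941107] [338.34048233   1.62177202] 34.86254238531518
84 [303.23959859  -8.27811597] [338.65288298  -8.3887007 ] 35.4132843888986
30 plate width px 75.51354397914491
40 plate width px 79.7738612407249
lid width at front edge px [452.05687532 131.96547647] [188.66549626 132.54107575]
110 wood from 180 639 pred lid row
120 wood from 182 639 pred lid row
```

```bash

python3 -m crank '{"linear":[[0,0.01,0],[0,0.0104,0.01],[0.02,0,0.01],[0.02,0,0.01],[0.02,0,0]],"turn":[0,0,0,0,0],"gripper":[0.03,0.03,0.03,0.03,0.03]}' 12 >/dev/null
python3 -m crank '{"linear":[[0.01,0,0],[0.008,0,0],[0.003,0,0],[0,0,0],[0,0,0]],"turn":[0,0,0,0,0],"gripper":[0.03,0.03,0.03,0.03,0.03]}' 12 >/dev/null; python3 bf.py
python3 -m crank '{"linear":[[0,0,0.004],[0,0,0.004],[0,0,0.004],[0,0,0.002],[0,0,0]],"turn":[0,0,0,0,0],"gripper":[0.03,0.03,0.03,0.03,0.03]}' 12 >/dev/null; python3 bf.py
```

```text
t 33.85 bin x -0.0826 y -0.0183 z 0.1133 F bin [-0.23  0.42  0.03] w 0.0302 yaw 19.17 j [-0.59  0.6   0.54  1.74 -0.39  0.92  0.45]
t 34.35 bin x -0.0815 y -0.0179 z 0.0985 F bin [-0.21  0.16  0.43] w 0.0301 yaw 19.22 j [-0.59  0.62  0.53  1.75 -0.4   0.89  0.46]
```

```bash

python3 -m crank '{"linear":[[0,0,0.001],[0,0,0.001],[0,0,0.001],[0,0,0],[0,0,0]],"turn":[0,0,0,0,0],"gripper":[0.03,0.03,0.03,0.03,0.03]}' 12 >/dev/null; python3 bf.py
python3 -m crank '{"linear":[[0,0,0.001],[0,0,0],[0,0,0.001],[0,0,0],[0,0,0]],"turn":[0,0,0,0,0],"gripper":[0.03,0.03,0.03,0.03,0.03]}' 12 >/dev/null; python3 bf.py
```

```text
t 34.85 bin x -0.0816 y -0.0185 z 0.0967 F bin [-0.3   1.06  6.22] w 0.0302 yaw 19.23 j [-0.59  0.62  0.53  1.75 -0.4   0.88  0.46]
t 35.35 bin x -0.0817 y -0.0186 z 0.0959 F bin [ 1.15  4.7  17.08] w 0.0298 yaw 19.22 j [-0.58  0.62  0.53  1.75 -0.4   0.88  0.46]
```

```bash

python3 -m crank '{"linear":[[0,0,0.001],[0,0,0],[0,0,0.001],[0,0,0],[0,0,0]],"turn":[0,0,0,0,0],"gripper":[0.03,0.03,0.03,0.03,0.03]}' 12 >/dev/null; python3 bf.py
python3 -m crank '{"linear":[[0,0,0.0005],[0,0,0],[0,0,0],[0,0,0],[0,0,0]],"turn":[0,0,0,0,0],"gripper":[0.03,0.03,0.03,0.03,0.03]}' 12 >/dev/null; python3 bf.py
```

```text
t 35.85 bin x -0.0817 y -0.0188 z 0.0951 F bin [ 2.01  7.15 29.64] w 0.0298 yaw 19.22 j [-0.58  0.62  0.53  1.75 -0.4   0.88  0.46]
t 36.35 bin x -0.0817 y -0.0188 z 0.0949 F bin [ 3.17  8.87 32.45] w 0.0298 yaw 19.21 j [-0.58  0.63  0.53  1.75 -0.41  0.88  0.46]
```

```bash

python3 -m crank '{"linear":[[0,0,-0.01],[0,0,-0.015],[-0.02,-0.01,-0.015],[-0.02,-0.01,-0.01],[-0.02,0,0]],"turn":[0,0,0,0,0],"gripper":[0.03,0.02,0.0,0.0,0.0]}' 12 >/dev/null
python3 -m crank '{"linear":[[-0.005,0,0],[0,0,0],[0,0,0],[0,0,0],[0,0,0]],"turn":[0,0,0,0,0],"gripper":[0,0,0,0,0]}' 12 >/dev/null; python3 bf.py
cat > pw.py <<'E'
from pour import *
w=capture("wrist"); g=w["frame"].astype(float); sat=g.max(2)-g.min(2)
def cr(v,x0,t=25):
    i=np.where((v[:-1]-t)*(v[1:]-t)<0)[0]; return [float((x0+k+(t-v[k])/(v[k+1]-v[k])).round(1)) for k in i]
for y in list(range(0,60,4)): print(y,cr(sat[y,240:400],240))
print("cols",cr(sat[0:60,292],0),cr(sat[0:60,345],0),"slot",cr(sat[50:160,309],50))
pr=lambda x,z,y: proj(w,C+x*bx+y*by+[0,0,z])[0]
def P(th,r,off,y): c,s=np.cos(np.radians(th)),np.sin(np.radians(th)); return pr(-.09+r/1e3*c-off/1e3*s,.072+r/1e3*s+off/1e3*c,y)
for th in (30,32.5,35,37.5,40): print(th,"W74 %.1f W22 %.1f row77 %.1f row48 %.1f row22 %.1f"%(P(th,74,2,-.018)[0]-P(th,74,2,.018)[0],P(th,22,2,-.018)[0]-P(th,22,2,.018)[0],P(th,77,2,0)[1],P(th,48,-2,0)[1],P(th,22,2,0)[1]))
print("catch W %.1f row %.1f"%(P(30,80,5,-.008)[0]-P(30,80,5,.008)[0],P(30,78,5,0)[1]), "W22 obs row 116-130",[cr(sat[y,270:365],270) for y in (112,116,120,124)])
E
python3 pw.py
```

```text
t 37.35 bin x -0.1458 y 0.0015 z 0.1409 F bin [-0.28 -0.5   0.15] w 0.0005 yaw 19.31 j [-0.5   0.57  0.56  1.72 -0.36  0.96  0.54]
0 []
4 []
8 []
12 []
16 []
20 []
24 [265.7, 266.5, 275.7, 276.5, 285.8, 289.7, 299.5, 332.4, 364.4]
28 [304.5, 331.3]
32 [300.5, 335.6]
36 [300.5, 335.6]
40 [300.5, 335.5]
44 [300.5, 335.3]
48 [283.0, 352.5]
52 [279.0, 356.6]
56 [278.7, 357.0]
cols [23.9, 47.2] [23.9, 47.1] slot [107.4, 143.9]
30 W74 75.0 W22 61.9 row77 45.7 row48 101.7 row22 148.3
32.5 W74 76.0 W22 62.1 row77 48.1 row48 103.2 row22 149.3
35 W74 77.1 W22 62.3 row77 51.0 row48 104.9 row22 150.4
37.5 W74 78.1 W22 62.4 row77 54.2 row48 106.8 row22 151.5
40 W74 79.1 W22 62.6 row77 57.8 row48 108.9 row22 152.7
catch W 34.6 row 45.3 W22 obs row 116-130 [[283.5, 303.1, 322.2, 332.6, 351.7], [283.9, 303.1, 312.8, 322.4, 332.6, 351.5], [284.3, 303.3, 312.8, 322.4, 332.3, 351.1], [284.4, 303.4, 312.8, 322.3, 332.1, 350.5]]
```

```bash
python3 - <<'E'
from pour import *
w=capture("wrist"); g=w["frame"].astype(int)
for x in (306,312,318,324,330): print(x,[(y,g[y,x].tolist()) for y in range(40,60,1)] if x==318 else [int(g[y,x].max()-g[y,x].min()) for y in range(38,56)],[int(g[y,x].max()) for y in range(22,58)])
print("side col 290",[int(g[y,290].max()) for y in range(38,60)])
E
cat > side.py <<'E'
from pour import *
# ray occlusion test: which visible image points of the side camera see the hasp sides
d=capture("side")
pr=lambda x,z,y: proj(d,C+x*bx+y*by+[0,0,z])[0].round(1).tolist()
for th in (30,35,40):
    c,s=np.cos(np.radians(th)),np.sin(np.radians(th)); print(th,[(r,pr(-.09+r/1e3*c-.002*s,.072+r/1e3*s+.002*c,-.018)) for r in (10,30,50,70,77)])
print("card -y edge base..tip",[pr((4-46*t)/1000,(116+80*t)/1000,-.045) for t in (0,.25,.5,.75,1)])
E
python3 side.py
```

```text
306 [5, 4, 5, 4, 3, 2, 3, 1, 5, 6, 4, 1, 2, 4, 5, 3, 4, 4] [130, 121, 101, 99, 99, 97, 103, 101, 99, 98, 99, 113, 112, 115, 118, 117, 117, 112, 109, 108, 100, 100, 97, 91, 92, 95, 107, 111, 116, 112, 107, 99, 99, 98, 96, 94]
312 [4, 4, 3, 2, 1, 3, 4, 2, 5, 3, 3, 3, 2, 3, 6, 5, 4, 4] [130, 119, 96, 97, 99, 102, 104, 99, 102, 100, 104, 112, 111, 118, 121, 121, 118, 110, 108, 105, 99, 100, 95, 91, 92, 97, 103, 113, 116, 114, 107, 100, 97, 96, 97, 97]
318 [(40, [106, 105, 106]), (41, [108, 105, 105]), (42, [101, 99, 99]), (43, [100, 96, 97]), (44, [94, 92, 92]), (45, [89, 89, 89]), (46, [89, 84, 86]), (47, [93, 89, 89]), (48, [106, 102, 104]), (49, [111, 107, 108]), (50, [117, 115, 116]), (51, [112, 107, 107]), (52, [108, 103, 104]), (53, [96, 94, 96]), (54, [97, 96, 96]), (55, [96, 93, 94]), (56, [94, 92, 93]), (57, [96, 93, 94]), (58, [100, 97, 100]), (59, [100, 97, 101])] [131, 121, 99, 97, 99, 98, 102, 102, 97, 103, 100, 109, 110, 120, 121, 120, 115, 111, 106, 108, 101, 100, 94, 89, 89, 93, 106, 111, 117, 112, 108, 96, 97, 96, 94, 96]
324 [4, 3, 4, 2, 3, 3, 3, 4, 3, 3, 3, 4, 4, 3, 4,
[... 262 characters left out ...]
, 100, 99, 97, 97, 100, 108, 111, 117, 119, 120, 114, 112, 106, 107, 102, 100, 99, 101, 124, 115, 122, 134, 167, 179, 175, 158, 155, 154, 153, 154]
side col 290 [85, 84, 85, 86, 83, 84, 84, 86, 84, 95, 109, 112, 117, 113, 103, 98, 99, 96, 94, 93, 98, 96]
30 [(10, [345.3, 315.9]), (30, [352.0, 318.0]), (50, [359.1, 320.1]), (70, [366.3, 322.3]), (77, [368.9, 323.1])]
35 [(10, [345.1, 315.4]), (30, [351.5, 316.5]), (50, [358.2, 317.7]), (70, [365.1, 318.8]), (77, [367.6, 319.2])]
40 [(10, [344.8, 315.0]), (30, [350.9, 315.1]), (50, [357.2, 315.2]), (70, [363.7, 315.3]), (77, [366.0, 315.4])]
card -y edge base..tip [[367.6, 340.4], [363.5, 327.0], [359.2, 313.4], [354.9, 299.7], [350.6, 285.7]]
```

```bash
python3 - <<'E'
from pour import *
d=capture("side"); h=cv2.cvtColor(d["frame"],cv2.COLOR_RGB2HSV)
print("x from 330")
for y in range(296,334): print(y,"".join("%x"%(h[y,x,2]//16) if h[y,x,1]<40 else ("w" if h[y,x,1]>75 else "+") for x in range(330,385)))
E
```

```text
x from 330
296 9999a9aaaaaaa9aa9a9999a98677777777776666666666666666666
297 99999aa9aaaaa9aaaa999aaa8777777777776666666666666666666
298 9999a9999aa9999999999aa99877777777777666666666666666666
299 99a99999999a9999999999a99867777777777666666666666666666
300 9aa9999aaaaa99999999999a9876777777777666666666666666666
301 aaa99999aaa999999999999aa977777777777666666666666666666
302 99aaaa9aaaaaa99999aaaaaaa986777777777766666666666666666
303 999aaaaaaaaaaa99999aaaaaaa87777777777766666666666666666
304 a999999aaaaaaaaaa9999aaaaa97677777777776666666666666666
305 999a99999aaa9aaaaa99aa9aa997677777777777666666666666666
306 999999999a99999aaaaaaa999765677777777777666666666666666
307 99a9999aa9999999aaaaaa976545677777777777766666666666666
308 99999999a999aa9aaaa998654444567777777777766666666666666
309 999999a9a999aaaaa99875444434567777777777776666666666666
310 99a9aa999999aaaa997654443333467777777777776666666666666
311 99a9aa9a999aaaa9765444443343466777777777777766666666666
312 999aaaa99aa9a986544444333444456777777777777766666666666
313 aa99aaa999998876444433333344446777777777777766666666666
314 a999a
[... 490 characters left out ...]
wwwwwwwwwwwwwwwww+677777777777777776632+
323 99999997+www++wwwwwwwwwwwwwwwwwww67777777777777776541+w
324 99aa99+wwwwwwwwwwwwwwwwwwwwwwwwww+777776777777766431+1w
325 99a99+wwwwwwwwwwwwwwwwwwwwwwwwwww+6777777777776431ww+ww
326 a997+wwwwwwwwwwwwwwwwwwwwwwwwwwwww67777777776542ww++www
327 8++wwwwwwwwwwwwwwwwwwwwwwwwwwwwwww+677777776421w++ww+w+
328 +wwwwwwwwwwwwwwwwwwwwwwwwwwwwwwwww+67777664310+w1www+w+
329 wwwwwwwwwwwwwwwwwwwwwwwwwwwwwwwwwww67776432+wwwwww+w+1w
330 wwwwwwwwwwwwwwwwwwwwwwwwwwwwwwwwwww+676421+0ww0wwwwwwww
331 wwwwwwwwwwwwwwwwwwwwwwwwwwwwwwwwwww+543++001ww1wwww1www
332 wwwwwwwwwwwwwwwwwwwwwwwwwwwwwwwwwwww+30ww+0+1w0w++wwwww
333 wwwwwwwwwwwwwwwwwwwwwwwwwwwwwwwwwwww++www1+ww1wwww1wwww
```

The side view's hasp edge slope and the wrist view's plate width both put the hasp near 35° (a≈0.09), so it is held on the catch and not home. I'll press again, harder, with one finger between the brackets.

```bash

python3 -m crank '{"linear":[[0,0.01,0.01],[0,0.0104,0.01],[0.02,0,0.01],[0.02,0,0],[0.02,0,0]],"turn":[0,0,0,0,0],"gripper":[0.03,0.03,0.03,0.03,0.03]}' 12 >/dev/null
python3 -m crank '{"linear":[[0.005,0,0],[0,0,0],[0,0,0.004],[0,0,0.004],[0,0,0.003]],"turn":[0,0,0,0,0],"gripper":[0.03,0.03,0.03,0.03,0.03]}' 12 >/dev/null; python3 bf.py
python3 -m crank '{"linear":[[0,0,0.002],[0,0,0.001],[0,0,0.001],[0,0,0],[0,0,0]],"turn":[0,0,0,0,0],"gripper":[0.03,0.03,0.03,0.03,0.03]}' 12 >/dev/null; python3 bf.py
python3 -m crank '{"linear":[[0,0,0.001],[0,0,0.001],[0,0,0.001],[0,0,0],[0,0,0]],"turn":[0,0,0,0,0],"gripper":[0.03,0.03,0.03,0.03,0.03]}' 12 >/dev/null; python3 bf.py
```

```text
t 38.55 bin x -0.0826 y -0.0183 z 0.1000 F bin [0.84 0.32 0.34] w 0.0301 yaw 19.15 j [-0.59  0.62  0.54  1.75 -0.4   0.89  0.46]
t 39.05 bin x -0.0820 y -0.0186 z 0.0969 F bin [-1.34  1.31  4.  ] w 0.0303 yaw 19.21 j [-0.59  0.62  0.53  1.75 -0.4   0.89  0.46]
t 39.55 bin x -0.0824 y -0.0190 z 0.0955 F bin [-1.17  6.02 19.49] w 0.0298 yaw 19.2 j [-0.59  0.63  0.53  1.75 -0.41  0.88  0.46]
```

```bash

python3 -m crank '{"linear":[[0.001,0,0.001],[0,0,0.001],[0,0,0],[0,0,0],[0,0,0]],"turn":[0,0,0,0,0],"gripper":[0.03,0.03,0.03,0.03,0.03]}' 12 >/dev/null; python3 bf.py
python3 -m crank '{"linear":[[0.001,0,0.001],[0,0,0],[0,0,0.001],[0,0,0],[0,0,0]],"turn":[0,0,0,0,0],"gripper":[0.03,0.03,0.03,0.03,0.03]}' 12 >/dev/null; python3 bf.py
```

```text
t 40.05 bin x -0.0814 y -0.0194 z 0.0935 F bin [-1.08  3.56 17.8 ] w 0.0299 yaw 19.2 j [-0.59  0.63  0.53  1.75 -0.41  0.88  0.46]
t 40.55 bin x -0.0813 y -0.0195 z 0.0928 F bin [-2.62  8.3  30.68] w 0.0296 yaw 19.16 j [-0.59  0.63  0.53  1.75 -0.41  0.87  0.46]
```

The tool dropped 2 mm while the force fell, so it snapped. I'll back off and verify with the same measurements.

```bash

python3 -m crank '{"linear":[[0,0,-0.01],[0,0,-0.015],[-0.02,-0.01,-0.015],[-0.02,-0.01,-0.01],[-0.02,0,0]],"turn":[0,0,0,0,0],"gripper":[0.03,0.02,0.0,0.0,0.0]}' 12 >/dev/null
python3 -m crank '{"linear":[[-0.005,0,0],[0,0,0],[0,0,0],[0,0,0],[0,0,0]],"turn":[0,0,0,0,0],"gripper":[0,0,0,0,0]}' 12 >/dev/null; python3 bf.py
python3 pw.py; python3 - <<'E'
from pour import *
d=capture("side"); h=cv2.cvtColor(d["frame"],cv2.COLOR_RGB2HSV)
print("x from 340")
for y in range(310,328): print(y,"".join("%x"%(h[y,x,2]//16) if h[y,x,1]<40 else ("w" if h[y,x,1]>75 else "+") for x in range(340,370)))
E
```

```text
t 41.55 bin x -0.1437 y 0.0012 z 0.1389 F bin [-0.37 -1.27 -0.09] w 0.0003 yaw 19.31 j [-0.51  0.57  0.56  1.73 -0.37  0.96  0.54]
0 []
4 []
8 []
12 []
16 []
20 []
24 []
28 []
32 [303.7, 330.6]
36 [299.4, 334.9]
40 [299.4, 334.6]
44 [283.6, 350.1]
48 [279.6, 354.7]
52 [279.4, 355.1]
56 [279.7, 354.6]
cols [29.8, 43.7] [29.6, 43.9] slot [104.7, 144.9]
30 W74 75.7 W22 62.3 row77 49.2 row48 105.2 row22 151.9
32.5 W74 76.8 W22 62.5 row77 51.6 row48 106.7 row22 153.0
35 W74 77.8 W22 62.7 row77 54.5 row48 108.5 row22 154.1
37.5 W74 78.9 W22 62.9 row77 57.8 row48 110.5 row22 155.2
40 W74 79.9 W22 63.1 row77 61.6 row48 112.6 row22 156.4
catch W 35.0 row 48.7 W22 obs row 116-130 [[283.4, 302.5, 313.7, 320.0, 331.8, 350.4], [283.7, 302.5, 312.5, 321.8, 331.5, 350.4], [284.1, 302.6, 312.2, 321.7, 331.5, 349.8], [284.3, 302.7, 312.1, 321.7, 331.4, 349.5]]
x from 340
310 99aaaa997655444444467777777777
311 9aaaa9765544444333456777777777
312 9aa976545444433333456777777777
313 a98765444444343444456777777777
314 887666544343333344455677777777
315 776666544333333444445677777777
316 7777655543434443433+4677777777
317 777776544443454444444567777777
318 777776644444555666666667777777
319 7777775+w++3445556666667777777
320 7777765+wwwww+4444556667777777
321 666554+wwwwwwwwww4445556777777
322 55543wwwwwwwwwwwwww+4456777777
323 ww++wwwwwwwwwwwwwwwwww+6777777
324 wwwwwwwwwwwwwwwwwwwwwww+777777
325 wwwwwwwwwwwwwwwwwwwwwwww677777
326 wwwwwwwwwwwwwwwwwwwwwwww677777
327 wwwwwwwwwwwwwwwwwwwwwwww+67777
```

The hasp is home: its slope is now about 30° and the plate-to-catch ratio is 2.14. I'll back clear and hand in.

```bash

python3 -m crank '{"linear":[[-0.02,0,-0.02],[-0.02,0,-0.03],[-0.02,0,-0.03],[0,0,-0.03],[0,0,0]],"turn":[0,0,0,0,0],"gripper":[0,0,0,0,0]}' 12 >/dev/null
python3 -m crank '{"linear":[[0,0,0],[0,0,0],[0,0,0],[0,0,0],[0,0,0]],"turn":[0,0,0,0,0],"gripper":[0,0,0,0,0]}' 12 >/dev/null; python3 bf.py
python3 samp.py | head -3; python3 -c "
from station import *
print(job_done())"
```

```text
t 42.65 bin x -0.2055 y 0.0009 z 0.2481 F bin [ 0.35 -0.25 -0.01] w 0.0003 yaw 19.24 j [-0.43  0.5   0.61  1.54 -0.31  1.2   0.57]
-0.06 card line: [[15, 158, 89], [43, 16, 110], [39, 16, 110], [35, 14, 113], [24, 26, 158]]
-0.03 card line: [[11, 140, 80], [35, 14, 108], [36, 11, 114], [39, 16, 109], [30, 24, 149]]
0 card line: [[11, 143, 84], [30, 14, 110], [24, 12, 109], [38, 20, 100], [28, 24, 151]]
the job is handed in; nothing more can be done
None
```

The job is handed in at about 43 s of the 72 s allowed: by my camera measurements all six truffles are in the bin, the scoop is flat on the counter, the lid is shut and the hasp has snapped home under the catch, but no verdict came back.

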